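# Open the sloping instrument case and put the two loose instruments away

## Robot

A 7-joint arm with a two-finger parallel gripper is mounted at the origin on the work surface. World frame = base frame: x ahead of the robot, y to its left, z up, the work surface at z = 0. Lengths are in m, angles in rad, forces in N, time in s.
With the tool pointing down it reaches from about 0.4 to 0.75 m from the base axis. Payload 19.5 kg.
Tool frame: the origin (TCP) lies midway between the tips of the shut fingers; the grasp point (between the pads) lies 19 mm behind it; z points along the fingers, y is the line along which they close (so a half turn about z gives the same grasp; the last joint's range is limited). The gripper opens to 85 mm and grips with 20 to 120 N. Pads are 22 mm wide; open, the fingers measure 114 mm over their backs; the gripper's body (76 mm by 85 mm) begins 54 mm behind the grasp point. The pads swing forward as they close: fully open they stand 13 mm farther back than shut.
Start: joints at [1.201, 0.707, -0.028, 1.485, 0.022, 0.951, -0.075], TCP at [0.185, -0.544, 0.231] pointing down, gripper open.
Joint ranges: [-2.71, 2.71], [-0.32, 2.16], [-1.57, 1.52], [0, 2.45], [-1.46, 4.6], [0, 2.02], [-2.83, 2.83]. Speed limits (rad/s): [1.89, 1.89, 2.57, 2.57, 3.01, 3.01, 3.01].

## Interface

Orientations are given as a unit quaternion [w, x, y, z].
In Python, from bench import sensors, read_camera, camera_info, arm gives the robot as it stands. The module is installed in compiled form; this text tells all that it offers.
- The arm moves only by the tool carry_out, never from a script. Its argument "commands" is a list of rows, each an object of numbers: "rx", "ry", "rz": the turn, a rotation vector about the tool's x, y, z in degrees; "x", "y", "z": the shift along the tool's x, y, z in mm; "hand": the opening, from 0 (shut) to 1 (fully open). In form: [{"rx": .., "ry": .., "rz": .., "x": .., "y": .., "z": .., "hand": ..}, ...]. A call has 1 to 5 rows; each row is the pose to reach, as a shift and turn from the pose commanded when the call began, along the tool's axes at that moment; what a row does not reach only later rows make up. A row lasts 1/12 s, in which the tool goes at most 41.7 mm and 7.16 degrees, less where a joint would pass 70% of its speed; a pose out of reach is approached as far as the arm can. A call with a gripper value outside its range is refused whole. The fingers move at their own pace and stop on an object; "force" is the grip in N (left out, the last holds). Time passes only in rows, so rows that repeat a pose let the fingers close. It gives the time, the measured TCP pose, the force, the opening and the grip force at its end, in the units of the state.
- sensors.read_state(): the state, without advancing time (a new reading comes with each control period).
- read_camera(name): name is "side" or "top" or "wrist"; returns the picture (420x560x3 uint8, red, green, blue); there is no depth.
- camera_info(name): a dict with "K" (3x3 intrinsics, pixels), "R" (3x3) and "t" (3): a world point X has camera coordinates R X + t; the wrist camera has in their place "mount" (4x4, takes a point from camera to tool coordinates, whose origin is the TCP and whose axes are the flange's). Camera axes: x right, y down, z forward; pixel columns grow to the right and rows downward; lengths in m; the calibration is good to about 2 mm. A picture is of the moment at which its call begins: read the wrist's pose just before it. camera_info takes no time and is no camera call.
- arm.close_job(): hands the job in; it is judged then, once.
The state is a dict: "clock": time; "q": joint angles; "qd": joint speeds; "joint_torque": joint torques, N m; "tcp_pos": TCP position; "tcp_rot": TCP orientation; "ft_force": force on the tool from outside, world axes, zero at the start; "wrist_torque": the same for the moment, N m; "grip_width": opening from 0.0 (shut) to 1.0 (fully open); "gripper_force": force on a finger pad.
Only numpy, scipy, OpenCV 4.12 (cv2) and the standard library are available. Lean on these libraries where they do the work, as an engineer would, in place of code of your own. Each camera call takes 0.05 s, during which the arm holds its last target. There are 200 camera calls.

## Task

Open the sloping instrument case without forcing it: lift the lower end of its lid over the brass end lip, slide the lid down out of its grooves, and lay it flat, handle up, in the middle of the green mat. Then put the two loose instruments away across the case in order of use, first the bone folder in the lower compartment, then the spatula in the upper one, each lying flat on the compartment's floor. Leave everything else where it stands.

Things in the scene. Friction and masses are not known exactly. Their poses are not given: they have to be found in the camera images.
- case: Wooden case fixed on a stand, sloping 25 degrees down towards the robot; 176 (x) x 168 (y) x 52 mm (z). Origin: centre of its underside. x points up the slope, z out of the open top, square to the slope, y across. Inside 164 x 140 mm, floor at z 6; a cross divider at x = 0 (5 mm thick, top at z 30) makes a lower and an upper compartment. The lid rests on side ledges at z 36 mm.
- groove_mouth (a point): Where the grooves begin, on the case's centre line at ledge height (case x 23, z 36 mm); axes as the case. From here up to the closed upper end (x 82) a rail on each side overhangs the lid's edges, inwards to y = +-70 mm: underside 10 mm above the ledges (4 mm play over the 6 mm lid), top 16 mm. Lid guided sideways with 2 mm play. It must slide down about 58 mm to be free of the rails.
- lip (a point): Middle of the brass end lip at the case's lower end, at ledge height (case x -85, z 36 mm; 6 mm thick). The lip stands 4 to 9 mm above this, differently each time and not measured. Swing the lid's lower end up about its upper edge: 10 mm always clears, 11 to 12 mm binds under the rails while fully home. Then slide down the slope at that tilt.
- lid: Loose plywood sliding lid, 160 (x) x 152 (y) x 6 mm, 130 to 250 g, at first fully home, parallel to the case's axes, its lower edge up to 3 mm from the lip. Origin: centre of its underside; z out of its top. A dark handle rib stands on it, centred at x = -55 mm (near the lower end): 12 mm thick (x), 70 mm long (y), 24 mm tall above the lid's top.
- lid_handle (a point): Middle of the lid's handle rib (12 mm above the lid's top face, 18 mm above its underside); axes as the lid.
- slot_low (a point): Centre of the floor of the case's lower compartment (79.5 x 140 mm, 24 mm deep to the divider's top, 30 mm to the ledges); axes as the case.
- slot_high (a point): Centre of the floor of the case's upper compartment; same size, axes as the case.
- mat: Green mat lying fixed on the table, 240 (x) x 220 (y) x 3 mm. Origin: centre of its underside.
- folder: Loose ivory-coloured bone folder, a flat bar 120 (x) x 18 (y) x 10 mm, 40 g, flat on the table. Origin: centre of its underside.
- spatula: Loose spatula, 120 mm long (x), 50 g, flat on the table: black handle 74 x 14 x 12 mm (x from -60 to 14 mm), steel blade 48 x 20 x 4 mm at its +x end. Origin: centre of its underside, in the middle of its length.
- spatula_grip (a point): Point on the spatula's black handle to take it by, 6 mm above its underside, 15 mm from the middle towards the handle end.
- weight: Bystander, to be left alone: black bookbinder's weight, block 100 x 42 x 45 mm high. Origin: centre of its underside.
- eraser: Bystander, to be left alone: white and red eraser 60 x 25 x 14 mm. Origin: centre of its underside.
- spool: Bystander, to be left alone: white thread spool, 36 mm across, 66 mm high. Origin: centre of its underside.
- jar: Bystander, to be left alone: clear jar with a red cap, 52 mm across, 70 mm high. Origin: centre of its underside.
- bottle: Bystander, to be left alone: pale bottle with a blue cap, 64 mm across, 170 mm high. Origin: centre of its underside.
- brush_cup: Bystander, to be left alone: wooden cup of brushes, 80 mm across, about 190 mm high with the brushes. Origin: centre of its underside.
Not all that is in view belongs to the job. There is more than one size of the folder; the one meant has the size given above.

How it is judged:
By the outcome, as a careful person would: the job done as asked, in the order asked, and still so for the second after the job is handed in, with the robot touching nothing.
It also fails if it takes over 72 s, if anything falls off the work surface, if the arm or the gripper's body presses on something with over 40 N, if the wrist force passes 120 N, or if a joint passes its speed limit or range.

## Working session

There is one attempt and no reset: what is moved stays moved. The work goes in short steps, Python scripts to look and compute and a tool call to move; the robot and the scene stay as the last step left them, time stands still between calls to the robot, and variables do not carry over. Pictures are saved under pics/ and viewed, at most 10 in all, crops included, and the job is handed in when it is done.

Besides the shell and the picture viewer there is one more tool, called after ">>>" by a JSON object that holds its "method" and its "body", one argument or row to a line. carry_out: Moves the arm, as the interface text tells. Its arguments: {"type":"object","properties":{"commands":{"type":"array","items":{"type":"object","properties":{"rx":{"type":"number"},"ry":{"type":"number"},"rz":{"type":"number"},"x":{"type":"number"},"y":{"type":"number"},"z":{"type":"number"},"hand":{"type":"number"}}}},"force":{"type":"number"}},"required":["commands"]}

```bash
mkdir -p pics; python3 - <<'E'
from bench import sensors, read_camera, camera_info
import cv2, numpy as np
for n in ("top","side"):
    cv2.imwrite(f"pics/{n}0.png", read_camera(n)[:,:,::-1]); 
    c=camera_info(n); print(n,{k:np.round(v,4).tolist() for k,v in c.items()})
print({k:np.round(v,4).tolist() for k,v in camera_info("wrist").items()})
s=sensors.read_state(); print(s)
E
```

```text
top {'K': [[497.6038, 0.0, 273.4008], [0.0, 497.6038, 210.2481], [0.0, 0.0, 1.0]], 'R': [[-0.0015, -0.9997, 0.0243], [-0.9904, -0.0018, -0.1379], [0.1379, -0.0243, -0.9901]], 't': [-0.0207, 0.6096, 1.2346]}
side {'K': [[449.9, 0.0, 271.4802], [0.0, 449.9, 208.862], [0.0, 0.0, 1.0]], 'R': [[-0.9407, -0.3388, -0.018], [-0.2562, 0.7443, -0.6167], [0.2224, -0.5755, -0.787]], 't': [0.5591, 0.2117, 1.037]}
{'K': [[316.2324, 0.0, 283.0854], [0.0, 316.2324, 206.9058], [0.0, 0.0, 1.0]], 'mount': [[0.0004, -0.95, -0.3123, 0.0801], [1.0, 0.0005, -0.0002, -0.0008], [0.0004, -0.3123, 0.95, -0.1434], [0.0, 0.0, 0.0, 1.0]]}
{'clock': 0.1, 'q': array([ 1.2013005 ,  0.7070652 , -0.02763319,  1.48493182,  0.02197313,
        0.95087893, -0.07550104]), 'qd': array([ 8.83411605e-04, -1.46173677e-03,  4.02984758e-04, -1.63881646e-03,
       -1.48076168e-03,  3.97641515e-04,  8.26322649e-05]), 'joint_torque': array([ 4.58214985e-03, -8.84292984e+01,  1.23789288e+00, -2.36451030e+01,
        1.71215460e-02,  5.12486717e-03,  7.82447728e-06]), 'tcp_pos': array([ 0.18506781, -0.54416556,  0.23086483]), 'tcp_rot': array([-4.84999757e-04,  9.86599102e-01,  1.63162407e-01, -7.83146140e-05]), 'ft_force': array([-0.66880976, -0.99574256, -0.36393726]), 'wrist_torque': array([ 0.02973195, -0.04857682, -0.00298921]), 'gripper_force': 0.0, 'grip_width': 1.0012581085080237}
```

View pics/top0.png

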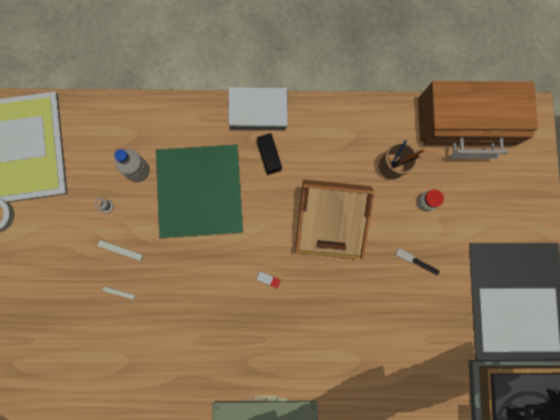

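View pics/side0.png

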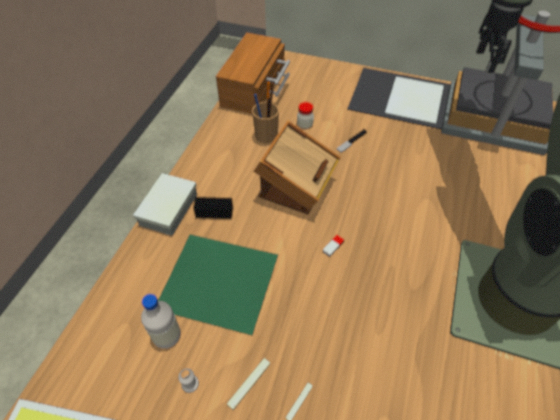

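The top view shows the case at about (333,220) with its handle at (331,245), mat (199,190), spatula (418,262), long bar (120,250) and a shorter bar (118,293). The side view agrees. Next I measure the blobs.

```bash
cat > h.py <<'E'
import numpy as np, cv2
from scipy.spatial.transform import Rotation as Ro
from bench import sensors, read_camera, camera_info
def cam(n, s=None):
    c=camera_info(n); K=np.array(c["K"])
    if n!="wrist": return K,np.array(c["R"]),np.array(c["t"])
    T=np.eye(4); q=s["tcp_rot"]; T[:3,:3]=Ro.from_quat([q[1],q[2],q[3],q[0]]).as_matrix(); T[:3,3]=s["tcp_pos"]
    M=np.linalg.inv(T@np.array(c["mount"])); return K,M[:3,:3],M[:3,3]
def proj(C,X): K,R,t=C; p=(np.atleast_2d(X)@R.T+t)@K.T; return p[:,:2]/p[:,2:]
def onz(C,uv,z):
    K,R,t=C; uv=np.atleast_2d(uv).astype(float); d=np.c_[uv,np.ones(len(uv))]@np.linalg.inv(K).T@R; o=-R.T@t
    return o+d*((z-o[2])/d[:,2])[:,None]
def blob(mask,seed,C,z):
    n,l=cv2.connectedComponents(mask.astype(np.uint8)); u,v=seed
    w=l[v-8:v+9,u-8:u+9]; k=np.bincount(w[w>0]).argmax()
    ys,xs=np.where(l==k); P=onz(C,np.c_[xs,ys],z)[:,:2].astype(np.float32)
    return cv2.minAreaRect(P*1000)
def shift(s,p,Rm):
    "tool-frame shift mm and rotvec deg from state s to pose (p,Rm)"
    q=s["tcp_rot"]; R0=Ro.from_quat([q[1],q[2],q[3],q[0]])
    return (R0.inv().apply(np.array(p)-s["tcp_pos"])*1000).round(1), np.degrees((R0.inv()*Ro.from_matrix(Rm)).as_rotvec()).round(2)
E
python3 - <<'E'
from h import *
im=cv2.imread("pics/top0.png"); C=cam("top"); b,g,r=[im[:,:,i].astype(int) for i in range(3)]
print("mat",blob((g>r+15),(199,190),C,.003))
iv=(b>115)&(r-b<70)
for s in((120,250),(118,293)): print("bar",blob(iv,s,C,.01))
print("blade",blob(iv,(404,256),C,.004))
print("sph",blob((r<60),(427,266),C,.012))
S=cv2.imread("pics/side0.png")
a=cv2.resize(im[165:275,280:390],None,fx=5,fy=5,interpolation=cv2.INTER_CUBIC)
cv2.imwrite("pics/c.png",a)
E
```

```text
mat ((668.04833984375, 176.86090087890625), (235.3665313720703, 215.83689880371094), 3.9813392162323)
bar ((509.7593688964844, 376.5456237792969), (117.46759796142578, 16.603971481323242), 71.1236801147461)
bar ((400.9537353515625, 375.1295166015625), (82.00486755371094, 12.24794864654541), 74.87342071533203)
blade ((496.94580078125, -366.14666748046875), (44.36069869995117, 19.70870018005371), 60.665985107421875)
sph ((467.423583984375, -417.5838928222656), (69.10389709472656, 10.400615692138672), 61.40964889526367)
```

View pics/c.png

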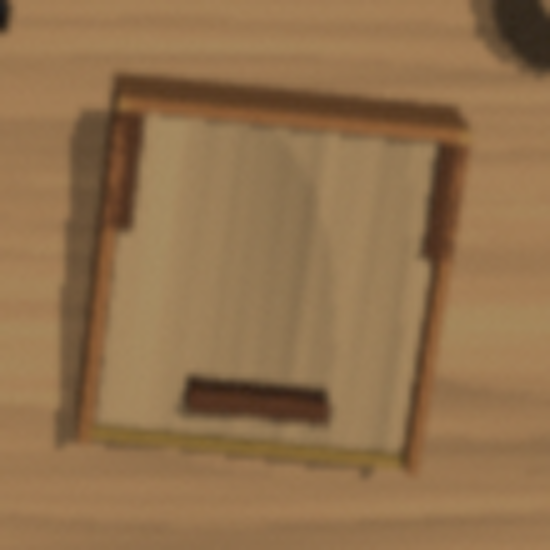

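The longer bar (117 x 17 mm) is the folder. In the crop the lid, rails (lower inner corners at about (131,228) and (424,258)) and rib are clear. I'll make a rough pose fit, then take a close look with the wrist camera.

```bash
cat >> h.py <<'E'
from scipy.optimize import least_squares
SL=Ro.from_euler('y',-25,degrees=True)   # x up the slope
def caseR(yaw): return (Ro.from_euler('z',yaw)*SL).as_matrix()
def fit(obs,x0):
    "obs: list of (C, case pts, pix)"
    def f(p): return np.concatenate([(proj(C,np.array(P)/1000@caseR(p[3]).T+p[:3])-uv).ravel() for C,P,uv in obs])
    r=least_squares(f,x0,loss='soft_l1'); return r.x, f(r.x).reshape(-1,2).round(1)
E
python3 - <<'E'
from h import *
P=[(23,70,52),(23,-70,52),(82,70,52),(82,-70,52),(-60,35,66),(-60,-35,66)]
uv=np.array([(131,228),(424,258),(145,112),(440,142),(183,415),(328,426)])/5+[280,165]
x,r=fit([(cam("top"),P,uv)],[.6,-.15,.08,-.1]); print(x,r.tolist())
R=caseR(x[3])
# hover: camera roughly centred above the case: tool z = -case z, tool y = along case x
z=-R[:,2]
for sgn in(1,-1):
    y=sgn*R[:,0]; Rt=np.c_[np.cross(y,z),y,z]
    print(sgn,shift(sensors.read_state(),x[:3]+R@[-.054,0,.054+.15],Rt), x[:3]+R@[-.054,0,.054+.15])
E
```

```text
[ 0.58823079 -0.16539455  0.08191676 -0.0980346 ] [[-0.2, 0.6], [-0.3, 0.4], [-0.1, -0.1], [0.3, -0.2], [0.1, -0.7], [0.1, -0.0]]
1 (array([ 380.6, -284.6,  -12.8]), array([-22.24,  14.27, -64.52])) [ 0.45372499 -0.15216592  0.24398217]
-1 (array([ 380.6, -284.6,  -12.8]), array([ 16.01,  24.95, 112.28])) [ 0.45372499 -0.15216592  0.24398217]
```

```bash
cat >> h.py <<'E'
def Rs(s): q=s["tcp_rot"]; return Ro.from_quat([q[1],q[2],q[3],q[0]])
def plan(p,Rt,p0=None,R0=None,n=None,dmax=180,amax=30):
    "split move into calls; print per-call end pose relative to call start (rounded); returns the reached pose"
    s=sensors.read_state()
    if p0 is None: p0,R0=s["tcp_pos"],Rs(s)
    Rt=Rt if isinstance(Rt,Ro) else Ro.from_matrix(Rt)
    w=(R0.inv()*Rt).as_rotvec(); d=np.array(p)-p0
    n=n or int(max(1,np.ceil(np.linalg.norm(d)*1000/dmax),np.ceil(np.degrees(np.linalg.norm(w))/amax)))
    cp,cR=np.array(p0),R0
    for i in range(1,n+1):
        tp=p0+d*i/n; tR=R0*Ro.from_rotvec(w*i/n)
        sh=(cR.inv().apply(tp-cp)*1000).round(0 if i<n else 1); rv=np.degrees((cR.inv()*tR).as_rotvec()).round(1)
        print("x y z",sh,"r",rv); cp=cp+cR.apply(sh/1000); cR=cR*Ro.from_rotvec(np.radians(rv))
    return cp,cR
def tool(R,tilt=0,yaw=0):
    "tool frame facing into a case-like frame R: y along its x, z into it"
    z=-R[:,2]; y=R[:,0]; return np.c_[np.cross(y,z),y,z]
E
python3 - <<'E'
from h import *
x=[ 0.58823079,-0.16539455,0.08191676,-0.0980346]; R=caseR(x[3])
plan(np.array(x[:3])+R@[-.054,0,.054+.15],tool(R))
E
```

```text
x y z [127. -95.  -4.] r [ -7.4   4.8 -21.5]
x y z [153. -41.  -2.] r [ -7.4   4.7 -21.5]
x y z [157.1  16.9  10.4] r [ -7.4   4.8 -21.5]
```

>>> {"method": "carry_out", "body": {
  "commands": [
    {"x":25,"y":-19,"z":-1,"rx":-1.5,"ry":1,"rz":-4.3},
    {"x":51,"y":-38,"z":-2,"rx":-3,"ry":1.9,"rz":-8.6},
    {"x":76,"y":-57,"z":-2,"rx":-4.4,"ry":2.9,"rz":-12.9},
    {"x":102,"y":-76,"z":-3,"rx":-5.9,"ry":3.8,"rz":-17.2},
    {"x":127,"y":-95,"z":-4,"rx":-7.4,"ry":4.8,"rz":-21.5}
  ]
}}

```text
validation failed for argument at $.co...
```

>>> {"method": "carry_out", "body": {
  "commands": [
    {"x":31,"y":-8,"z":-1,"rx":-1.5,"ry":1,"rz":-4.3},
    {"x":61,"y":-16,"z":-1,"rx":-3,"ry":1.9,"rz":-8.6},
    {"x":92,"y":-25,"z":-1,"rx":-4.4,"ry":2.8,"rz":-12.9},
    {"x":122,"y":-33,"z":-2,"rx":-5.9,"ry":3.8,"rz":-17.2},
    {"x":153,"y":-41,"z":-2,"rx":-7.4,"ry":4.7,"rz":-21.5}
  ]
}}

```text
validation failed for argument at $.co...
```

>>> {"method": "carry_out", "body": {
  "commands": [
    {"x":40,"y":4,"z":3,"rx":-1.9,"ry":1.2,"rz":-5.4},
    {"x":79,"y":8,"z":5,"rx":-3.7,"ry":2.4,"rz":-10.8},
    {"x":118,"y":13,"z":8,"rx":-5.6,"ry":3.6,"rz":-16.1},
    {"x":157,"y":17,"z":10,"rx":-7.4,"ry":4.8,"rz":-21.5},
    {"x":157,"y":17,"z":10,"rx":-7.4,"ry":4.8,"rz":-21.5}
  ]
}}

```text
validation failed for argument at $.co...
```

```bash
python3 - <<'E'
from h import *
import pickle
x=[ 0.58823079,-0.16539455,0.08191676,-0.0980346]; R=caseR(x[3])
s=sensors.read_state(); im=read_camera("wrist")[:,:,::-1]; cv2.imwrite("pics/w1.png",im); pickle.dump(s,open("s1.pkl","wb"))
print(s["clock"],s["q"].round(2),s["tcp_pos"],shift(s,np.array(x[:3])+R@[-.054,0,.204],tool(R)),s["ft_force"],np.abs(s["qd"]).max())
E
```

```text
0.1 [ 1.2   0.71 -0.03  1.48  0.02  0.95 -0.08] [ 0.18506781 -0.54416556  0.23086483] (array([ 380.6, -284.6,  -12.8]), array([-22.24,  14.27, -64.52])) [-0.66880976 -0.99574256 -0.36393726] 0.0016388164571840339
```

View pics/w1.png

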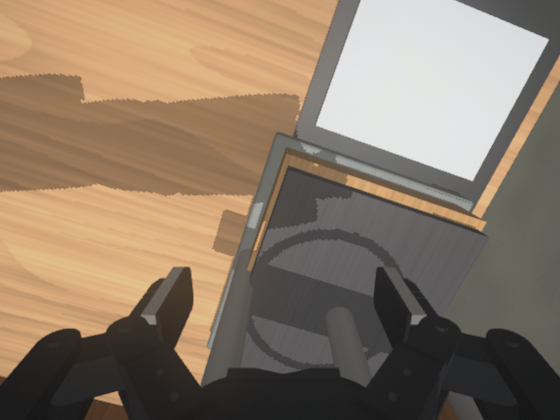

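The moves were refused, so the arm is still at its start and this view only shows the stove. A row probably needs every field, so I'll include "hand".

>>> {"method": "carry_out", "body": {
  "commands": [
    {"x":25,"y":-19,"z":-1,"rx":-1.5,"ry":1,"rz":-4.3,"hand":1},
    {"x":51,"y":-38,"z":-2,"rx":-3,"ry":1.9,"rz":-8.6,"hand":1},
    {"x":76,"y":-57,"z":-2,"rx":-4.4,"ry":2.9,"rz":-12.9,"hand":1},
    {"x":102,"y":-76,"z":-3,"rx":-5.9,"ry":3.8,"rz":-17.2,"hand":1},
    {"x":127,"y":-95,"z":-4,"rx":-7.4,"ry":4.8,"rz":-21.5,"hand":1}
  ]
}}

```text
clock: 0.57
tcp_pos: [0.2755, -0.412, 0.2354]
tcp_rot: [0.057, 0.935, 0.346, 0.052]
ft_force: [0.5, -1.4, -1.4]
grip_width: 1.004
gripper_force: 0.0
```

>>> {"method": "carry_out", "body": {
  "commands": [
    {"x":31,"y":-8,"z":-1,"rx":-1.5,"ry":1,"rz":-4.3,"hand":1},
    {"x":61,"y":-16,"z":-1,"rx":-3,"ry":1.9,"rz":-8.6,"hand":1},
    {"x":92,"y":-25,"z":-1,"rx":-4.4,"ry":2.8,"rz":-12.9,"hand":1},
    {"x":122,"y":-33,"z":-2,"rx":-5.9,"ry":3.8,"rz":-17.2,"hand":1},
    {"x":153,"y":-41,"z":-2,"rx":-7.4,"ry":4.7,"rz":-21.5,"hand":1}
  ]
}}

```text
clock: 0.98
tcp_pos: [0.3649, -0.2817, 0.2405]
tcp_rot: [0.111, 0.846, 0.511, 0.101]
ft_force: [0.7, -1.0, -0.4]
grip_width: 0.999
gripper_force: 0.0
```

>>> {"method": "carry_out", "body": {
  "commands": [
    {"x":40,"y":4,"z":3,"rx":-1.9,"ry":1.2,"rz":-5.4,"hand":1},
    {"x":79,"y":8,"z":5,"rx":-3.7,"ry":2.4,"rz":-10.8,"hand":1},
    {"x":118,"y":13,"z":8,"rx":-5.6,"ry":3.6,"rz":-16.1,"hand":1},
    {"x":157,"y":17,"z":10,"rx":-7.4,"ry":4.8,"rz":-21.5,"hand":1},
    {"x":157,"y":17,"z":10,"rx":-7.4,"ry":4.8,"rz":-21.5,"hand":1}
  ]
}}

```text
clock: 1.4
tcp_pos: [0.4567, -0.1459, 0.2448]
tcp_rot: [0.16, 0.718, 0.661, 0.148]
ft_force: [-0.5, -0.4, -0.0]
grip_width: 1.001
gripper_force: 0.0
```

```bash
python3 - <<'E'
from h import *
import pickle
x=[ 0.58823079,-0.16539455,0.08191676,-0.0980346]; R=caseR(x[3])
s=sensors.read_state(); im=read_camera("wrist")[:,:,::-1]; cv2.imwrite("pics/w2.png",im); pickle.dump(s,open("s1.pkl","wb"))
print(s["clock"],s["q"].round(2),s["tcp_pos"],shift(s,np.array(x[:3])+R@[-.054,0,.204],tool(R)),s["ft_force"],np.abs(s["qd"]).max())
P=[(23,70,52),(23,-70,52),(82,70,52),(82,-70,52),(-60,35,66),(-60,-35,66),(-48,35,66),(-48,-35,66)]
print(proj(cam("wrist",s),np.array(P)/1000@R.T+x[:3]).round())
E
```

```text
1.4 [ 0.43  0.44 -0.2   2.24  0.2   0.04 -0.01] [ 0.45672568 -0.14591724  0.24476486] (array([-6.5, -2.6, -0.3]), array([ 0.18, -0.38,  0.79])) [-0.49987528 -0.38538687 -0.03277677] 0.15439732443348947
[[366. 126.]
 [353. 264.]
 [430. 127.]
 [409. 264.]
 [274. 165.]
 [273. 237.]
 [287. 166.]
 [286. 237.]]
```

View pics/w2.png

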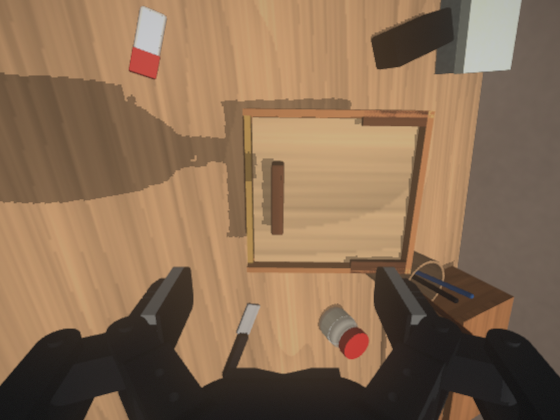

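The wrist view shows the lid framed between (245,110) and (425,270), the rib at (271–283,161–235) and the rails at right. The prediction is about 3 px off. q6 is near its limit, so I'll take one fresh, settled crop and refit.

```bash
python3 - <<'E'
from h import *
import pickle
read_camera("wrist"); read_camera("wrist")
s=sensors.read_state(); im=read_camera("wrist")[:,:,::-1]; cv2.imwrite("pics/w3.png",im); pickle.dump(s,open("s1.pkl","wb"))
print(s["clock"],s["q"].round(3),s["tcp_pos"],np.abs(s["qd"]).max())
cv2.imwrite("pics/w3c.png",cv2.resize(im[100:280,235:435],None,fx=3.3,fy=3.3,interpolation=cv2.INTER_CUBIC))
E
```

```text
1.55 [ 0.448  0.442 -0.202  2.236  0.196  0.043 -0.009] [ 0.45356401 -0.15252511  0.24443615] 0.041391041855588305
```

View pics/w3c.png

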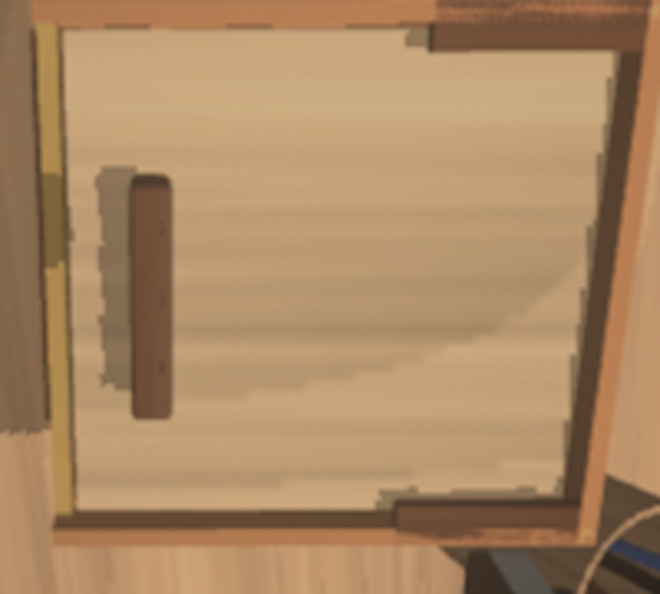

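The crop shows the rib top at (131–172,176–418), upper rail inner corner (430,50), lower rail (395,500–528) and the brass lip at left (35–75).

```bash
python3 - <<'E'
from h import *
import pickle
s=pickle.load(open("s1.pkl","rb")); C=cam("wrist",s)
x=np.array([ 0.58823079,-0.16539455,0.08191676,-0.0980346])
f=lambda x,P:((proj(C,np.array(P)/1000@caseR(x[3]).T+x[:3])-[235,100])*3.3).round().tolist()
P=[(23,70,52),(23,-70,52),(23,-70,46),(23,-78,52),(88,84,52),(88,-84,52),(-60,35,66),(-60,-35,66),(-48,35,66),(-48,-35,66),(-88,84,36),(-88,84,52),(-88,-84,52),(-88,-84,36)]
for p,q in zip(P,f(x,P)): print(p,q)
top=[(23,70,52),(23,-70,52),(82,70,52),(82,-70,52),(-60,35,66),(-60,-35,66)]
uv=np.array([(131,228),(424,258),(145,112),(440,142),(183,415),(328,426)])/5+[280,165]
W=[(23,70,52),(23,-78,52),(88,-84,52),(-59.5,-35,66),(-47.5,-35,66),(-59.5,35,66),(-47.5,35,66)]
wuv=np.array([(430,50),(395,528),(595,545),(132,418),(172,418),(131,182),(171,182)])/3.3+[235,100]
for o in([(C,W,wuv)],[(C,W,wuv),(cam("top"),top,uv)]):
    y,r=fit(o,x); print(y.round(4),r.tolist())
pickle.dump(y,open("case.pkl","wb"))
E
```

```text
(23, 70, 52) [441.0, 50.0]
(23, -70, 52) [404.0, 514.0]
(23, -70, 46) [400.0, 505.0]
(23, -78, 52) [402.0, 536.0]
(88, 84, 52) [688.0, -4.0]
(88, -84, 52) [604.0, 553.0]
(-60, 35, 66) [137.0, 187.0]
(-60, -35, 66) [138.0, 427.0]
(-48, 35, 66) [181.0, 187.0]
(-48, -35, 66) [180.0, 427.0]
(-88, 84, 36) [39.0, -3.0]
(-88, 84, 52) [32.0, -4.0]
(-88, -84, 52) [52.0, 553.0]
(-88, -84, 36) [57.0, 529.0]
[ 0.5878 -0.1644  0.0776 -0.0971] [[-0.1, -1.1], [-0.7, 0.0], [-0.5, -0.1], [0.2, 0.5], [0.4, 0.5], [-0.2, -0.1], [1.0, -0.1]]
[ 0.5884 -0.1651  0.0767 -0.099 ] [[-0.1, -0.5], [-0.9, 0.0], [-0.9, -0.0], [0.4, 0.5], [0.6, 0.5], [0.1, 0.2], [1.3, 0.2], [-0.6, 0.8], [-0.9, 0.7], [-0.4, 0.1], [-0.3, 0.1], [-0.3, -0.6], [-0.4, 0.0]]
```

```bash
cat >> h.py <<'E'
import pickle, os
if os.path.exists("case.pkl"): X=pickle.load(open("case.pkl","rb")); RC=caseR(X[3])
def cp(x,y,z): return X[:3]+RC@(np.array([x,y,z])/1000)
def incase(s): return (RC.T@(s["tcp_pos"]-X[:3])*1000).round(1), np.degrees((Ro.from_matrix(tool(RC)).inv()*Rs(s)).as_rotvec()).round(2)
E
python3 - <<'E'
from h import *
s=sensors.read_state(); print(s["clock"],incase(s))
p,R=plan(cp(-54.2,0,80),tool(RC),n=1); plan(cp(-54.2,0,48),tool(RC),p,R)
E
```

```text
1.6 (array([-52. ,  -1.6, 209.4]), array([ 0.03, -0.03,  0.06]))
x y z [  1.7  -2.1 129.4] r [-0.   0.  -0.1]
x y z [ 0.  0. 32.] r [-0.  0.  0.]
```

>>> {"method": "carry_out", "body": {
  "commands": [
    {"x":0,"y":0,"z":30,"rx":0,"ry":0,"rz":0,"hand":0.5},
    {"x":1,"y":-1,"z":60,"rx":0,"ry":0,"rz":0,"hand":0.5},
    {"x":2,"y":-2,"z":90,"rx":0,"ry":0,"rz":0,"hand":0.5},
    {"x":2,"y":-2,"z":129,"rx":0,"ry":0,"rz":0,"hand":0.5},
    {"x":2,"y":-2,"z":129,"rx":0,"ry":0,"rz":0,"hand":0.5}
  ]
}}

```text
clock: 2.02
tcp_pos: [0.5284, -0.1684, 0.1541]
tcp_rot: [0.138, 0.727, 0.659, 0.133]
ft_force: [0.9, 0.0, -0.7]
grip_width: 0.496
gripper_force: 0.0
```

```bash
python3 - <<'E'
from h import *
im=read_camera("wrist")[:,:,::-1]
s=sensors.read_state(); print(s["clock"],s["q"].round(2),incase(s),s["grip_width"],s["ft_force"].round(1))
im=read_camera("wrist")[:,:,::-1];cv2.imwrite("pics/w4.png",im)
E
```

```text
2.0667 [ 0.38  0.7  -0.13  2.07 -0.22  0.    0.41] (array([-21.9,  -9. ,  94.6]), array([3.02, 0.77, 0.14])) 0.49862435575566555 [-1.4  1.4 -2.9]
```

View pics/w4.png

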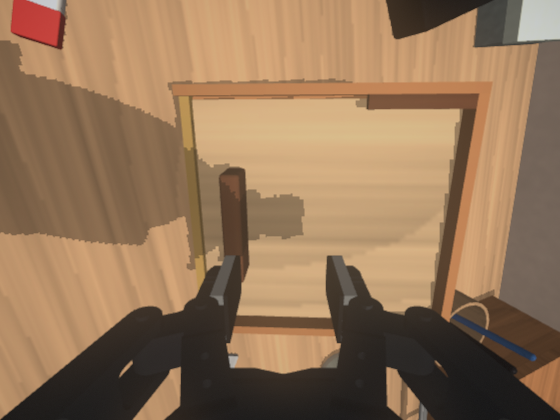

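The wrist hit joint 6's lower limit: a full 25° tool pitch isn't reachable this close in. Gripping the 70 mm rib by its ends leaves the pitch free. I'll fit a simple kinematic model to check which pitches are feasible.

```bash
cat >> h.py <<'E'
def fk(q,g):
    "g: heights d1,d3,d5,d7, elbow offset a, wrist offset b; z-y-z-y.. arm, signs sg"
    h,L1,L2,L3,a,b=g; Z=lambda t:Ro.from_euler('z',t); Y=lambda t:Ro.from_euler('y',t)
    R=Z(-q[0])*Y(q[1]); p=np.array([0,0,h])+R.apply([0,0,L1]); R=R*Z(-q[2]); p=p+R.apply([a,0,0]); R=R*Y(q[3])
    p=p+R.apply([-a,0,L2]); R=R*Z(-q[4]); R=R*Y(q[5]); p=p+R.apply([b,0,L3]); R=R*Z(-q[6]); return p,R
E
python3 - <<'E'
from h import *
S0=dict(q=np.array([1.2013005,.7070652,-.02763319,1.48493182,.02197313,.95087893,-.07550104]),tcp_pos=np.array([.18506781,-.54416556,.23086483]),tcp_rot=np.array([-4.85e-4,.9865991,.163162,-7.8e-5]))
S=[S0,pickle.load(open("s1.pkl","rb")),sensors.read_state()]
for s in S:
    p,R=fk(s["q"],[.36,.42,.4,.3,0,0]); M=R.inv()*Rs(s); print(np.degrees(M.as_rotvec()).round(1))
f=lambda g:np.concatenate([fk(s["q"],g)[0]-s["tcp_pos"] for s in S])
r=least_squares(f,[.36,.42,.4,.3,0,0]); print(r.x.round(4),(r.fun*1000).round(1))
E
```

```text
[-0.  0. 90.]
[-0. -0. 90.]
[ 0. -0. 90.]
[-0.0504  0.4729  0.1311  0.0191  0.1103 -0.011 ] [28.1 12.6  1.  -2.   5.2  7.4  2.5 -1.  -8.4]
```

The orientation part of the model matches exactly. With the tool near vertical there is slack, so I'll pitch 8° forward and grip the rib by its ends. First retreat upward.

>>> {"method": "carry_out", "body": {
  "commands": [
    {"x":0,"y":0,"z":-15,"rx":3,"ry":0,"rz":0,"hand":1},
    {"x":0,"y":0,"z":-30,"rx":6,"ry":0,"rz":0,"hand":1},
    {"x":0,"y":0,"z":-45,"rx":9,"ry":0,"rz":0,"hand":1},
    {"x":0,"y":0,"z":-60,"rx":12,"ry":0,"rz":0,"hand":1},
    {"x":0,"y":0,"z":-60,"rx":12,"ry":0,"rz":0,"hand":1}
  ]
}}

```text
clock: 2.53
tcp_pos: [0.5043, -0.1668, 0.2149]
tcp_rot: [0.062, 0.738, 0.669, 0.063]
ft_force: [0.3, -0.0, 0.2]
grip_width: 0.997
gripper_force: 0.0
```

```bash
cat >> h.py <<'E'
def toolp(pitch,yaw,rot=-90):
    "tool pitched forward by pitch deg, y radial at heading yaw (rad), then turned rot deg about tool z"
    th=np.radians(pitch); z=Ro.from_euler('z',yaw).apply([np.sin(th),0,-np.cos(th)]); y=Ro.from_euler('z',yaw).apply([np.cos(th),0,np.sin(th)])
    return Ro.from_matrix(np.c_[np.cross(y,z),y,z])*Ro.from_euler('z',rot,degrees=True)
E
python3 - <<'E'
from h import *
s=sensors.read_state(); print(s["clock"],s["q"].round(3),incase(s),s["qd"].round(2),s["grip_width"])
T=toolp(8,X[3]); tip=cp(-54.2,0,48); print(tip)
p,R=plan(tip+T.apply([0,0,.0077-.07]),T); plan(tip+T.apply([0,0,.0077]),T,p,R)
E
```

```text
2.5333 [ 0.248  0.601  0.06   1.856 -0.156  0.519  0.328] (array([-17.3, -10. , 160.6]), array([14.86,  0.54, -0.02])) [ 0.03  0.04 -0.05  0.1  -0.04 -0.21  0.04] 0.9970210922201855
[ 0.51937929 -0.1581985   0.09726013]
x y z [ 3. -1. 19.] r [  0.7   0.4 -30. ]
x y z [ 4.  0. 18.] r [  0.7   0.4 -29.9]
x y z [ 2.1  2.2 19.2] r [  0.7   0.5 -30. ]
x y z [-0.1  0.  70. ] r [-0.  -0.1  0. ]
```

>>> {"method": "carry_out", "body": {
  "commands": [
    {"x":1,"y":0,"z":4,"rx":0,"ry":0,"rz":-6,"hand":1},
    {"x":1,"y":0,"z":8,"rx":0,"ry":0,"rz":-12,"hand":1},
    {"x":2,"y":0,"z":12,"rx":0.5,"ry":0.2,"rz":-18,"hand":1},
    {"x":2,"y":-1,"z":16,"rx":0.6,"ry":0.3,"rz":-24,"hand":1},
    {"x":3,"y":-1,"z":19,"rx":0.7,"ry":0.4,"rz":-30,"hand":1}
  ]
}}

```text
clock: 2.95
tcp_pos: [0.5063, -0.1636, 0.1929]
tcp_rot: [0.07, 0.537, 0.839, 0.043]
ft_force: [-0.1, 0.7, 0.4]
grip_width: 0.997
gripper_force: 0.0
```

>>> {"method": "carry_out", "body": {
  "commands": [
    {"x":1,"y":0,"z":4,"rx":0,"ry":0,"rz":-6,"hand":1},
    {"x":2,"y":0,"z":8,"rx":0,"ry":0,"rz":-12,"hand":1},
    {"x":3,"y":0,"z":12,"rx":0.5,"ry":0.2,"rz":-18,"hand":1},
    {"x":4,"y":0,"z":16,"rx":0.6,"ry":0.3,"rz":-24,"hand":1},
    {"x":4,"y":0,"z":18,"rx":0.7,"ry":0.4,"rz":-30,"hand":1}
  ]
}}

```text
clock: 3.37
tcp_pos: [0.5079, -0.1596, 0.1749]
tcp_rot: [0.073, 0.302, 0.95, 0.021]
ft_force: [-0.3, -1.0, -0.2]
grip_width: 1.002
gripper_force: 0.0
```

>>> {"method": "carry_out", "body": {
  "commands": [
    {"x":1,"y":0,"z":5,"rx":0,"ry":0,"rz":-6,"hand":1},
    {"x":1,"y":0,"z":10,"rx":0,"ry":0,"rz":-12,"hand":1},
    {"x":2,"y":1,"z":15,"rx":0.5,"ry":0.2,"rz":-19,"hand":1},
    {"x":2,"y":2,"z":19,"rx":0.6,"ry":0.4,"rz":-26,"hand":1},
    {"x":2,"y":2,"z":19,"rx":0.7,"ry":0.5,"rz":-30,"hand":1}
  ]
}}

```text
clock: 3.78
tcp_pos: [0.5104, -0.1568, 0.1558]
tcp_rot: [0.07, 0.045, 0.997, -0.003]
ft_force: [0.0, 0.4, -1.0]
grip_width: 0.995
gripper_force: 0.0
```

```bash
python3 - <<'E'
from h import *
read_camera("wrist"); s=sensors.read_state(); print(s["clock"],s["q"].round(3),s["qd"].round(2))
im=read_camera("wrist")[:,:,::-1];cv2.imwrite("pics/w5.png",im)
T=toolp(8,X[3]); tip=cp(-54.2,0,48)
plan(tip+T.apply([0,0,.0077]),T)
print(proj(cam("wrist",s),[cp(-54-6,35,66),cp(-54+6,35,66),cp(-54+6,-35,66),cp(-54-6,-35,66),cp(-48,35,42),cp(-48,-35,42)]).round())
E
```

```text
3.8333 [ 0.431  0.719 -0.32   1.875  0.437  0.47   1.304] [-0.02 -0.01  0.04 -0.   -0.08 -0.01 -0.11]
x y z [-0.7 -0.6 67.4] r [0.1 0.  0.2]
[[336. 221.]
 [336. 240.]
 [226. 239.]
 [226. 220.]
 [330. 235.]
 [232. 234.]]
```

View pics/w5.png

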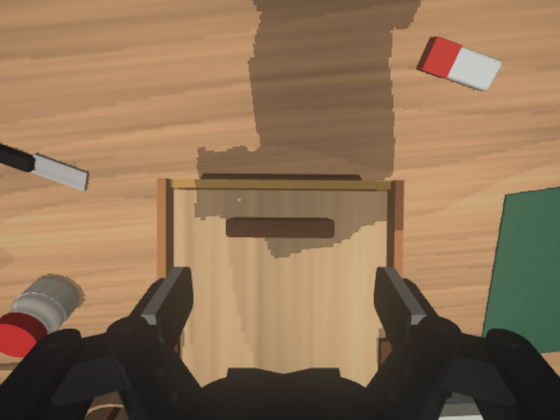

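The rib lies at (226–335,218–237), within about 2 px of the prediction. Descend.

>>> {"method": "carry_out", "body": {
  "commands": [
    {"x":0,"y":-1,"z":16,"rx":0,"ry":0,"rz":0,"hand":1},
    {"x":0,"y":-1,"z":32,"rx":0,"ry":0,"rz":0,"hand":1},
    {"x":0,"y":-1,"z":48,"rx":0,"ry":0,"rz":0,"hand":1},
    {"x":0,"y":-1,"z":61,"rx":0,"ry":0,"rz":0,"hand":1},
    {"x":0,"y":-1,"z":67,"rx":0,"ry":0,"rz":0,"hand":1}
  ]
}}

```text
clock: 4.3
tcp_pos: [0.5197, -0.1578, 0.0887]
tcp_rot: [0.069, 0.049, 0.996, -0.002]
ft_force: [-0.9, 0.2, -0.4]
grip_width: 0.998
gripper_force: 0.0
```

>>> {"method": "carry_out", "body": {
  "commands": [
    {"x":0,"y":0,"z":0,"rx":0,"ry":0,"rz":0,"hand":0.6},
    {"x":0,"y":0,"z":0,"rx":0,"ry":0,"rz":0,"hand":0.6},
    {"x":0,"y":0,"z":0,"rx":0,"ry":0,"rz":0,"hand":0.6},
    {"x":0,"y":0,"z":0,"rx":0,"ry":0,"rz":0,"hand":0.6},
    {"x":0,"y":0,"z":0,"rx":0,"ry":0,"rz":0,"hand":0.6}
  ],
  "force": 70
}}

```text
clock: 4.72
tcp_pos: [0.5198, -0.158, 0.0905]
tcp_rot: [0.069, 0.048, 0.996, -0.002]
ft_force: [-6.9, -2.4, 8.3]
grip_width: 0.796
gripper_force: 80.2
```

```bash
python3 - <<'E'
from h import *
s=sensors.read_state(); print(s["clock"],s["q"].round(3),incase(s),s["ft_force"],s["wrist_torque"].round(2),s["grip_width"],s["gripper_force"])
E
```

```text
4.7167 [ 0.372  0.838 -0.224  1.897  0.486  0.314  1.252] (array([-56.7,   0.3,  41.7]), array([ 13.25,  13.49, -89.41])) [-6.86975451 -2.4404177   8.32208259] [-0.58  1.22 -0.18] 0.7964962299035098 80.17111659049988
```

The grip holds (0.80 open, 80 N). Next, swing the lower end up by 10 mm about the upper edge, then slide slightly above the slope to stay clear of both lip and rails.

```bash
python3 - <<'E'
from h import *
s=sensors.read_state(); p0,R0=s["tcp_pos"],Rs(s)
piv=cp(80.5,0,36); ax=RC[:,1]
rot=Ro.from_rotvec(ax*np.radians(3.58))
for k in(.33,.67,1):
    r=Ro.from_rotvec(ax*np.radians(3.58*k)); p1=piv+r.apply(p0-piv); print((p1-p0)@RC*1000, (R0.inv().apply(p1-p0)*1000).round(1),np.degrees((R0.inv()*r*R0).as_rotvec()).round(2))
d=RC@[-np.cos(np.radians(2.9)),0,np.sin(np.radians(2.9))]
print("slide 64:",((r*R0).inv().apply(d)*64).round(1))
E
```

```text
[1.47235033e-01 8.28015250e-16 2.82674346e+00] [ 0.7  0.  -2.7] [-0.    1.18  0.  ]
[ 3.59855449e-01 -1.31593648e-14  5.73532961e+00] [ 1.3  0.  -5.6] [-0.01  2.4   0.01]
[6.25264203e-01 6.33153582e-15 8.55343446e+00] [ 1.9  0.  -8.4] [-0.01  3.58  0.01]
slide 64: [61.   0.1 19.5]
```

>>> {"method": "carry_out", "body": {
  "commands": [
    {"x":0.4,"y":0,"z":-1.6,"rx":0,"ry":0.7,"rz":0,"hand":0.6},
    {"x":0.8,"y":0,"z":-3.3,"rx":0,"ry":1.4,"rz":0,"hand":0.6},
    {"x":1.2,"y":0,"z":-5,"rx":0,"ry":2.1,"rz":0,"hand":0.6},
    {"x":1.5,"y":0,"z":-6.7,"rx":0,"ry":2.8,"rz":0,"hand":0.6},
    {"x":1.9,"y":0,"z":-8.4,"rx":0,"ry":3.6,"rz":0,"hand":0.6}
  ]
}}

```text
clock: 5.13
tcp_pos: [0.5172, -0.1577, 0.0984]
tcp_rot: [0.038, 0.048, 0.998, -0.001]
ft_force: [-0.4, -3.9, -2.9]
grip_width: 0.796
gripper_force: 79.1
```

```bash
python3 - <<'E'
from h import *
im=read_camera("side")
s=sensors.read_state(); print(s["clock"],incase(s),s["ft_force"],s["wrist_torque"].round(2),s["grip_width"],s["gripper_force"])
im=read_camera("side")[:,:,::-1];cv2.imwrite("pics/s2c.png",cv2.resize(im[120:220,240:360],None,fx=5,fy=5,interpolation=cv2.INTER_CUBIC))
E
```

```text
5.1833 (array([-55.5,   0.3,  50.1]), array([ 16.1 ,  16.36, -89.09])) [-3.96673112 -3.14949004  0.20736342] [-0.74  0.79  0.1 ] 0.7951458370502672 79.57068085670471
```

View pics/s2c.png

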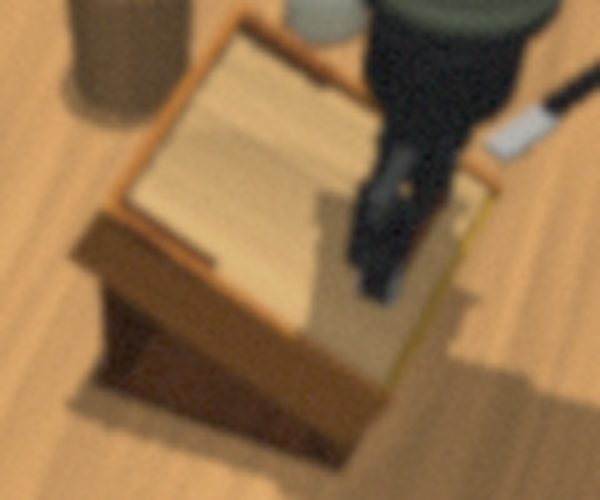

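The side crop shows the lid still under the rails, gripped at its lower end (365,285), with the lip at right (440,300). I'll slide a short way and watch the force.

>>> {"method": "carry_out", "body": {
  "commands": [
    {"x":3,"y":0,"z":1,"rx":0,"ry":0,"rz":0,"hand":0.6},
    {"x":6,"y":0,"z":1.9,"rx":0,"ry":0,"rz":0,"hand":0.6},
    {"x":9,"y":0,"z":2.9,"rx":0,"ry":0,"rz":0,"hand":0.6},
    {"x":12,"y":0,"z":3.8,"rx":0,"ry":0,"rz":0,"hand":0.6},
    {"x":15,"y":0,"z":4.8,"rx":0,"ry":0,"rz":0,"hand":0.6}
  ]
}}

```text
clock: 5.65
tcp_pos: [0.5032, -0.1563, 0.0922]
tcp_rot: [0.039, 0.048, 0.998, -0.001]
ft_force: [3.5, -5.1, -1.5]
grip_width: 0.796
gripper_force: 79.4
```

```bash
python3 - <<'E'
from h import *
s=sensors.read_state(); print(s["clock"],incase(s),s["q"].round(2),(RC.T@s["ft_force"]).round(1),s["wrist_torque"].round(2),s["grip_width"],s["gripper_force"])
E
```

```text
5.65 (array([-71.1,   0.3,  50.3]), array([ 15.95,  16.22, -89.11])) [ 0.39  0.83 -0.25  1.89  0.47  0.39  1.27] [ 3.  -4.7 -3.1] [-1.2  -0.5  -0.28] 0.7955325066614037 79.36572432518005
```

>>> {"method": "carry_out", "body": {
  "commands": [
    {"x":5,"y":0,"z":1.5,"rx":0,"ry":0,"rz":0,"hand":0.6},
    {"x":10,"y":0,"z":3,"rx":0,"ry":0,"rz":0,"hand":0.6},
    {"x":15,"y":0,"z":4.6,"rx":0,"ry":0,"rz":0,"hand":0.6},
    {"x":20,"y":0,"z":6.2,"rx":0,"ry":0,"rz":0,"hand":0.6},
    {"x":25,"y":0,"z":7.8,"rx":0,"ry":0,"rz":0,"hand":0.6}
  ]
}}

```text
clock: 6.07
tcp_pos: [0.4787, -0.1537, 0.0824]
tcp_rot: [0.039, 0.048, 0.998, -0.001]
ft_force: [2.8, -5.1, -0.7]
grip_width: 0.795
gripper_force: 79.3
```

>>> {"method": "carry_out", "body": {
  "commands": [
    {"x":5,"y":0,"z":1.6,"rx":0,"ry":0,"rz":0,"hand":0.6},
    {"x":10,"y":0,"z":3.2,"rx":0,"ry":0,"rz":0,"hand":0.6},
    {"x":15,"y":0,"z":4.8,"rx":0,"ry":0,"rz":0,"hand":0.6},
    {"x":20,"y":0,"z":6.4,"rx":0,"ry":0,"rz":0,"hand":0.6},
    {"x":25,"y":0,"z":8,"rx":0,"ry":0,"rz":0,"hand":0.6}
  ]
}}

```text
clock: 6.48
tcp_pos: [0.4541, -0.1511, 0.0722]
tcp_rot: [0.038, 0.047, 0.998, -0.0]
ft_force: [2.7, -5.6, -0.7]
grip_width: 0.796
gripper_force: 79.3
```

```bash
python3 - <<'E'
from h import *
s=sensors.read_state(); print(s["clock"],incase(s),s["q"].round(2),(RC.T@s["ft_force"]).round(1),s["wrist_torque"].round(2),s["grip_width"],s["gripper_force"])
E
```

```text
6.4833 (array([-124.3,    0.6,   53. ]), array([ 15.99,  16.33, -89.13])) [ 0.35  0.84 -0.15  2.07  0.52  0.19  1.22] [ 2.6 -5.3 -2. ] [-0.83 -0.33 -0.46] 0.7961881556927705 79.31648969650269
```

The lid has slid 69 mm with low force, so it is free of the rails. Now lift it, and plan the carry to the mat with the lid level.

```bash
cat >> h.py <<'E'
Mrel=Ro.from_matrix(tool(np.eye(3)))*Ro.from_rotvec(np.radians([13.25,13.49,-89.41]))  # tool in lid frame
def lidtcp(c,yaw): L=Ro.from_euler('z',yaw,degrees=True); return np.array(c)+L.apply([-.0565,.0003,.0057]), L*Mrel
E
python3 - <<'E'
from h import *
s=sensors.read_state(); p0,R0=s["tcp_pos"],Rs(s)
sh=(R0.inv().apply([0,0,.14])*1000).round(); print("lift",sh)
p1=p0+R0.apply(sh/1000)
p,R=lidtcp([.668,.177,.12],4); print(p,R.as_matrix()[:,2])
p,R=plan(p,R,p1,R0,dmax=170,amax=25)
p2,R2=lidtcp([.668,.177,.016],4); plan(p2,R2,p,R)
E
```

```text
lift [ -11.    0. -140.]
[0.6116167  0.17335803 0.1257    ] [-0.29230633 -0.01814909 -0.95615251]
x y z [-40. 113.  32.] r [ 0.3  7.1 -3.2]
x y z [-49. 110.  27.] r [ 0.4  7.2 -3.2]
x y z [-58.4 107.6  18.6] r [ 0.3  7.1 -3.1]
x y z [-30.5  -0.4  99.4] r [ 0.  0. -0.]
```

>>> {"method": "carry_out", "body": {
  "commands": [
    {"x":-2,"y":0,"z":-20,"rx":0,"ry":0,"rz":0,"hand":0.6},
    {"x":-4,"y":0,"z":-50,"rx":0,"ry":0,"rz":0,"hand":0.6},
    {"x":-7,"y":0,"z":-85,"rx":0,"ry":0,"rz":0,"hand":0.6},
    {"x":-9,"y":0,"z":-120,"rx":0,"ry":0,"rz":0,"hand":0.6},
    {"x":-11,"y":0,"z":-140,"rx":0,"ry":0,"rz":0,"hand":0.6}
  ]
}}

```text
clock: 6.9
tcp_pos: [0.4544, -0.1509, 0.2156]
tcp_rot: [0.039, 0.047, 0.998, -0.0]
ft_force: [-0.1, -0.3, -2.1]
grip_width: 0.795
gripper_force: 82.2
```

>>> {"method": "carry_out", "body": {
  "commands": [
    {"x":-6,"y":17,"z":5,"rx":0,"ry":1.1,"rz":-0.5,"hand":0.6},
    {"x":-14,"y":41,"z":12,"rx":0.1,"ry":2.6,"rz":-1.2,"hand":0.6},
    {"x":-23,"y":65,"z":18,"rx":0.2,"ry":4.1,"rz":-1.8,"hand":0.6},
    {"x":-32,"y":89,"z":25,"rx":0.2,"ry":5.6,"rz":-2.5,"hand":0.6},
    {"x":-40,"y":113,"z":32,"rx":0.3,"ry":7.1,"rz":-3.2,"hand":0.6}
  ]
}}

```text
clock: 7.32
tcp_pos: [0.5074, -0.0414, 0.1835]
tcp_rot: [-0.025, 0.019, 1.0, -0.001]
ft_force: [0.6, -0.9, -1.7]
grip_width: 0.793
gripper_force: 82.1
```

>>> {"method": "carry_out", "body": {
  "commands": [
    {"x":-10,"y":22,"z":5,"rx":0.1,"ry":1.4,"rz":-0.6,"hand":0.6},
    {"x":-20,"y":44,"z":11,"rx":0.2,"ry":2.9,"rz":-1.3,"hand":0.6},
    {"x":-29,"y":66,"z":16,"rx":0.2,"ry":4.3,"rz":-1.9,"hand":0.6},
    {"x":-39,"y":88,"z":22,"rx":0.3,"ry":5.8,"rz":-2.6,"hand":0.6},
    {"x":-49,"y":110,"z":27,"rx":0.4,"ry":7.2,"rz":-3.2,"hand":0.6}
  ]
}}

```text
clock: 7.73
tcp_pos: [0.559, 0.0665, 0.1536]
tcp_rot: [-0.088, -0.009, 0.996, -0.003]
ft_force: [0.6, -0.6, -2.2]
grip_width: 0.791
gripper_force: 82.2
```

>>> {"method": "carry_out", "body": {
  "commands": [
    {"x":-14,"y":26,"z":4,"rx":0.1,"ry":1.7,"rz":-0.7,"hand":0.6},
    {"x":-28,"y":52,"z":9,"rx":0.1,"ry":3.5,"rz":-1.5,"hand":0.6},
    {"x":-42,"y":77,"z":13,"rx":0.2,"ry":5.1,"rz":-2.2,"hand":0.6},
    {"x":-53,"y":98,"z":17,"rx":0.3,"ry":6.5,"rz":-2.8,"hand":0.6},
    {"x":-58,"y":108,"z":19,"rx":0.3,"ry":7.1,"rz":-3.1,"hand":0.6}
  ]
}}

```text
clock: 8.15
tcp_pos: [0.6104, 0.1774, 0.1232]
tcp_rot: [-0.15, -0.038, 0.988, -0.003]
ft_force: [0.7, 0.5, -2.2]
grip_width: 0.791
gripper_force: 82.1
```

```bash
python3 - <<'E'
from h import *
im=read_camera("wrist"); s=sensors.read_state(); C=cam("wrist",s)
print(s["clock"],s["q"].round(2),s["ft_force"].round(1),s["wrist_torque"].round(2),s["grip_width"],s["gripper_force"])
im=read_camera("wrist")[:,:,::-1]; cv2.imwrite("pics/w6.png",im)
T=read_camera("top")[:,:,::-1]; cv2.imwrite("pics/t6.png",T)
# combined picture
a=np.hstack([cv2.resize(im,(420,315)),cv2.resize(T[120:260,130:310],(380,296))[:, :] if 0 else cv2.copyMakeBorder(cv2.resize(T[120:260,130:310],(380,296)),0,19,0,0,cv2.BORDER_CONSTANT)])
cv2.imwrite("pics/m6.png",a)
p2,R2=lidtcp([.668,.177,.016],4); plan(p2,R2)
E
```

```text
8.2 [-0.17  1.12 -0.4   0.92  0.26  1.44  1.17] [ 0.5  3.1 -4.1] [ 0.23 -0.39 -0.04] 0.7938897445476919 82.16120481491089
x y z [-31.2  -1.9  97.3] r [-0.  -0.1  0.1]
```

>>> {"method": "carry_out", "body": {
  "commands": [
    {"x":-6,"y":0,"z":20,"rx":0,"ry":0,"rz":0,"hand":0.6},
    {"x":-14,"y":-1,"z":45,"rx":0,"ry":0,"rz":0,"hand":0.6},
    {"x":-22,"y":-2,"z":70,"rx":0,"ry":0,"rz":0,"hand":0.6},
    {"x":-28,"y":-2,"z":88,"rx":0,"ry":0,"rz":0,"hand":0.6},
    {"x":-31,"y":-2,"z":97,"rx":0,"ry":0,"rz":0,"hand":0.6}
  ]
}}

```text
clock: 8.72
tcp_pos: [0.6114, 0.171, 0.0213]
tcp_rot: [-0.149, -0.035, 0.988, -0.004]
ft_force: [0.0, -0.7, -2.6]
grip_width: 0.792
gripper_force: 82.1
```

```bash
python3 - <<'E'
from h import *
read_camera("top"); T=read_camera("top"); s=sensors.read_state()
print(s["clock"],s["tcp_pos"],s["ft_force"].round(1),s["wrist_torque"].round(2))
p2,R2=lidtcp([.668,.177,.003],4); plan(p2,R2)
# green visible in each mat side, and in the side camera
for n,z in(("top",.003),("side",.003)):
    I=T if n=="top" else read_camera("side"); I=I.astype(int); C=cam(n)
    g=(I[:,:,1]>I[:,:,0]+15)
    L=Ro.from_euler('z',4,degrees=True).as_matrix()
    for nm,ln in(("+x",[(t,0) for t in(-60,-45,45,60)]),("+y",[(0,0)])):
        for a,b in ln:
            for d in((1,0),(-1,0)) if nm=="+x" else ((0,1),(0,-1)):
                pts=[np.array([.668,.177,z])+L@(np.array([0,a,0])*0.001+np.array([d[0],d[1],0])*r*.001+ (np.array([20,0,0])*.001 if nm=="+y" else 0)) for r in np.arange(60,125,.5)]
                uv=proj(C,pts).round().astype(int); v=[g[w[1],w[0]] for w in uv]
                if any(v): print(n,nm,a,d,"green from",60+.5*np.argmax(v),"n",sum(v)/2)
E
```

```text
8.8167 [0.61175229 0.1716572  0.02254623] [-0.6  0.8 -2.1] [ 0.   -0.31 -0.  ]
x y z [-4.1  1.7 13.2] r [ 0.  -0.1 -0. ]
top +x -60 (1, 0) green from 86.0 n 33.0
top +x 60 (-1, 0) green from 79.5 n 22.0
top +y 0 (0, 1) green from 78.5 n 29.0
top +y 0 (0, -1) green from 97.0 n 10.5
side +x -60 (1, 0) green from 87.0 n 30.0
side +x -60 (-1, 0) green from 82.0 n 35.5
side +x -45 (1, 0) green from 86.0 n 30.0
side +x -45 (-1, 0) green from 81.5 n 38.0
side +x 45 (1, 0) green from 88.0 n 28.5
side +x 45 (-1, 0) green from 80.0 n 39.0
side +x 60 (1, 0) green from 87.0 n 30.5
side +x 60 (-1, 0) green from 80.0 n 38.5
side +y 0 (0, 1) green from 73.0 n 35.5
```

>>> {"method": "carry_out", "body": {
  "commands": [
    {"x":-1,"y":0.5,"z":3,"rx":0,"ry":0,"rz":0,"hand":0.6},
    {"x":-2,"y":1,"z":6,"rx":0,"ry":0,"rz":0,"hand":0.6},
    {"x":-3,"y":1.5,"z":8,"rx":0,"ry":0,"rz":0,"hand":0.6},
    {"x":-3,"y":1.5,"z":10,"rx":0,"ry":0,"rz":0,"hand":0.6},
    {"x":-3,"y":1.5,"z":10,"rx":0,"ry":0,"rz":0,"hand":0.6}
  ]
}}

```text
clock: 9.28
tcp_pos: [0.6121, 0.174, 0.0127]
tcp_rot: [-0.148, -0.036, 0.988, -0.004]
ft_force: [0.8, 0.0, -2.2]
grip_width: 0.792
gripper_force: 82.1
```

>>> {"method": "carry_out", "body": {
  "commands": [
    {"x":-0.3,"y":0,"z":1,"rx":0,"ry":0,"rz":0,"hand":0.6},
    {"x":-0.6,"y":0,"z":2,"rx":0,"ry":0,"rz":0,"hand":0.6},
    {"x":-0.6,"y":0,"z":2,"rx":0,"ry":0,"rz":0,"hand":0.6}
  ]
}}

```text
clock: 9.53
tcp_pos: [0.6123, 0.174, 0.0112]
tcp_rot: [-0.148, -0.036, 0.988, -0.004]
ft_force: [-0.7, -0.8, 1.9]
grip_width: 0.793
gripper_force: 82.6
```

>>> {"method": "carry_out", "body": {
  "commands": [
    {"x":-0.3,"y":0,"z":1,"rx":0,"ry":0,"rz":0,"hand":0.6},
    {"x":-0.3,"y":0,"z":1,"rx":0,"ry":0,"rz":0,"hand":0.6}
  ]
}}

```text
clock: 9.7
tcp_pos: [0.6123, 0.174, 0.011]
tcp_rot: [-0.148, -0.036, 0.988, -0.004]
ft_force: [-2.6, 0.1, 16.0]
grip_width: 0.797
gripper_force: 84.0
```

>>> {"method": "carry_out", "body": {
  "commands": [
    {"x":0,"y":0,"z":-1,"rx":0,"ry":0,"rz":0,"hand":0.8},
    {"x":0,"y":0,"z":-1,"rx":0,"ry":0,"rz":0,"hand":0.9},
    {"x":0,"y":0,"z":-1,"rx":0,"ry":0,"rz":0,"hand":1},
    {"x":0,"y":0,"z":-1,"rx":0,"ry":0,"rz":0,"hand":1},
    {"x":0,"y":0,"z":-1,"rx":0,"ry":0,"rz":0,"hand":1}
  ]
}}

```text
clock: 10.12
tcp_pos: [0.6125, 0.174, 0.0106]
tcp_rot: [-0.148, -0.036, 0.988, -0.004]
ft_force: [0.2, 1.3, 0.6]
grip_width: 0.997
gripper_force: 0.0
```

>>> {"method": "carry_out", "body": {
  "commands": [
    {"x":0,"y":0,"z":-10,"rx":0,"ry":0,"rz":0,"hand":1},
    {"x":0,"y":0,"z":-30,"rx":0,"ry":0,"rz":0,"hand":1},
    {"x":0,"y":0,"z":-60,"rx":0,"ry":0,"rz":0,"hand":1},
    {"x":0,"y":0,"z":-90,"rx":0,"ry":0,"rz":0,"hand":1},
    {"x":0,"y":0,"z":-110,"rx":0,"ry":0,"rz":0,"hand":1}
  ]
}}

```text
clock: 10.53
tcp_pos: [0.6459, 0.1761, 0.1195]
tcp_rot: [-0.147, -0.035, 0.989, -0.003]
ft_force: [-0.3, -0.1, 0.5]
grip_width: 1.002
gripper_force: 0.0
```

```bash
python3 - <<'E'
from h import *
s=sensors.read_state(); print(s["clock"],s["q"].round(2),s["tcp_pos"].round(4))
# folder pose, axis 71 deg; tool y across
for r in(-90,90,0,180):pass
ax=np.radians(71.1); 
for yaw in(ax-np.pi/2,ax+np.pi/2):
    print("yaw",yaw); T=toolp(0,yaw,0)
    p,R=plan([.510,.3765,.10],T,dmax=180,amax=28); 
E
```

```text
10.5333 [-0.19  1.19 -0.39  0.71  0.27  1.56  1.21] [0.6459 0.1761 0.1195]
yaw -0.3298672286269284
x y z [22. 42. 11.] r [-3.3 -2.3 22.4]
x y z [37. 30. 12.] r [-3.3 -2.2 22.4]
x y z [45. 12. 11.] r [-3.3 -2.3 22.4]
x y z [47. -6. 10.] r [-3.3 -2.3 22.5]
x y z [ 41.6 -24.5   7.2] r [-3.2 -2.2 22.4]
yaw 2.811725424962865
x y z [37. 70. 18.] r [  3.4  -4.9 -22.2]
x y z [ 8. 79. 12.] r [  3.4  -5.  -22.1]
x y z [-20.9  78.3   7.7] r [  3.3  -4.9 -22.2]
```

Lid released, clear. Moving to the folder.

```bash
python3 - <<'E'
from h import *
T=toolp(0,np.radians(71.1)-np.pi/2,0)
plan([.510,.3765,.11],T,n=4)
C=cam("top"); print(onz(C,[(138,175),(106,207)],0).round(3))
I=read_camera("top").astype(int); g=(I[:,:,1]>I[:,:,0]+15)
E
```

```text
x y z [28. 52. 11.] r [-4.1 -2.8 28. ]
x y z [50. 32. 13.] r [-4.1 -2.8 28. ]
x y z [60.  4. 11.] r [-4.2 -2.8 28.1]
x y z [ 54.3 -25.3   7.2] r [-4.1 -2.9 28. ]
[[0.71  0.339 0.   ]
 [0.623 0.419 0.   ]]
```

>>> {"method": "carry_out", "body": {
  "commands": [
    {"x":6,"y":11,"z":2,"rx":-0.8,"ry":-0.6,"rz":5.6,"hand":1},
    {"x":11,"y":21,"z":4,"rx":-1.6,"ry":-1.1,"rz":11.2,"hand":1},
    {"x":17,"y":31,"z":7,"rx":-2.5,"ry":-1.7,"rz":16.8,"hand":1},
    {"x":22,"y":42,"z":9,"rx":-3.3,"ry":-2.2,"rz":22.4,"hand":1},
    {"x":28,"y":52,"z":11,"rx":-4.1,"ry":-2.8,"rz":28,"hand":1}
  ]
}}

```text
clock: 11.0
tcp_pos: [0.6109, 0.2261, 0.1141]
tcp_rot: [-0.12, 0.212, 0.97, -0.003]
ft_force: [1.1, 0.5, 0.0]
grip_width: 0.999
gripper_force: 0.0
```

>>> {"method": "carry_out", "body": {
  "commands": [
    {"x":10,"y":6,"z":3,"rx":-0.8,"ry":-0.6,"rz":5.6,"hand":1},
    {"x":20,"y":13,"z":5,"rx":-1.6,"ry":-1.1,"rz":11.2,"hand":1},
    {"x":30,"y":19,"z":8,"rx":-2.5,"ry":-1.7,"rz":16.8,"hand":1},
    {"x":40,"y":26,"z":10,"rx":-3.3,"ry":-2.2,"rz":22.4,"hand":1},
    {"x":50,"y":32,"z":13,"rx":-4.1,"ry":-2.8,"rz":28,"hand":1}
  ]
}}

```text
clock: 11.42
tcp_pos: [0.5768, 0.2763, 0.1116]
tcp_rot: [-0.084, 0.444, 0.892, -0.003]
ft_force: [0.5, 0.8, -0.9]
grip_width: 0.999
gripper_force: 0.0
```

>>> {"method": "carry_out", "body": {
  "commands": [
    {"x":12,"y":1,"z":2,"rx":-0.8,"ry":-0.6,"rz":5.6,"hand":1},
    {"x":24,"y":2,"z":4,"rx":-1.6,"ry":-1.1,"rz":11.2,"hand":1},
    {"x":36,"y":2,"z":7,"rx":-2.5,"ry":-1.7,"rz":16.8,"hand":1},
    {"x":48,"y":3,"z":9,"rx":-3.3,"ry":-2.2,"rz":22.4,"hand":1},
    {"x":60,"y":4,"z":11,"rx":-4.2,"ry":-2.8,"rz":28.1,"hand":1}
  ]
}}

```text
clock: 11.83
tcp_pos: [0.5425, 0.3268, 0.1093]
tcp_rot: [-0.044, 0.65, 0.759, -0.002]
ft_force: [0.5, 0.7, 0.0]
grip_width: 0.996
gripper_force: 0.0
```

>>> {"method": "carry_out", "body": {
  "commands": [
    {"x":12,"y":-6,"z":2,"rx":-1,"ry":-0.7,"rz":7,"hand":0.6},
    {"x":25,"y":-12,"z":4,"rx":-2,"ry":-1.4,"rz":13.5,"hand":0.6},
    {"x":40,"y":-18,"z":5,"rx":-3,"ry":-2.1,"rz":20,"hand":0.6},
    {"x":54,"y":-25,"z":7,"rx":-3.9,"ry":-2.7,"rz":26.5,"hand":0.6},
    {"x":54,"y":-25,"z":7,"rx":-4.1,"ry":-2.9,"rz":28,"hand":0.6}
  ]
}}

```text
clock: 12.25
tcp_pos: [0.5063, 0.3801, 0.107]
tcp_rot: [-0.001, 0.814, 0.581, -0.002]
ft_force: [-0.9, 0.6, 0.5]
grip_width: 0.601
gripper_force: 0.0
```

```bash
python3 - <<'E'
from h import *
read_camera("wrist"); s=sensors.read_state(); im=read_camera("wrist")[:,:,::-1]; cv2.imwrite("pics/w7.png",im); C=cam("wrist",s)
print(s["clock"],s["q"].round(2),s["tcp_pos"])
c=proj(C,[[.51,.3765,.01]])[0]; print(c)
b,g,r=[im[:,:,i].astype(int) for i in range(3)]
m=(b>115)&(r-b<70); 
n,l,st,ce=cv2.connectedComponentsWithStats(m.astype(np.uint8))
for k in range(1,n):
    if st[k,4]>300:
        ys,xs=np.where(l==k); P=onz(C,np.c_[xs,ys],.01)[:,:2].astype(np.float32)*1000; print(st[k],[np.round(a,1) for a in cv2.minAreaRect(P)])
E
```

```text
12.3 [-0.78  0.96  0.2   1.39 -0.22  0.82 -0.84] [0.50743682 0.37850331 0.10694486]
[287.97478584 209.99480668]
[394  85  38  50 550] [array([618.7, 420.6]), array([34.2, 24.1]), np.float64(68.7)]
[ 422   85   53   54 1393] [array([643.8, 410.6]), array([36.7, 37.6]), np.float64(30.9)]
[ 276  135   22  141 2846] [array([509.4, 376.6]), array([118.3,  18. ]), np.float64(70.7)]
[ 151  202   29   89 1121] [array([402.3, 377.8]), array([81.3, 10.6]), np.float64(74.7)]
```

```bash
python3 - <<'E'
from h import *
plan([.5094,.3766,.003],toolp(0,np.radians(70.7)-np.pi/2,0),n=1)
E
```

```text
x y z [  0.2   1.2 104. ] r [-0.1  0.2  0.5]
```

>>> {"method": "carry_out", "body": {
  "commands": [
    {"x":0,"y":1,"z":30,"rx":0,"ry":0,"rz":0.5,"hand":0.5},
    {"x":0,"y":1,"z":60,"rx":0,"ry":0,"rz":0.5,"hand":0.5},
    {"x":0,"y":1,"z":85,"rx":0,"ry":0.1,"rz":0.5,"hand":0.5},
    {"x":0,"y":1,"z":98,"rx":0,"ry":0.2,"rz":0.5,"hand":0.5},
    {"x":0,"y":1,"z":104,"rx":0,"ry":0.2,"rz":0.5,"hand":0.5}
  ]
}}

```text
clock: 12.77
tcp_pos: [0.5097, 0.3743, 0.0012]
tcp_rot: [-0.001, 0.816, 0.578, -0.001]
ft_force: [-0.2, -0.4, -0.1]
grip_width: 0.505
gripper_force: 0.0
```

>>> {"method": "carry_out", "body": {
  "commands": [
    {"x":0,"y":0,"z":0,"rx":0,"ry":0,"rz":0,"hand":0.05},
    {"x":0,"y":0,"z":0,"rx":0,"ry":0,"rz":0,"hand":0.05},
    {"x":0,"y":0,"z":0,"rx":0,"ry":0,"rz":0,"hand":0.05},
    {"x":0,"y":0,"z":0,"rx":0,"ry":0,"rz":0,"hand":0.05},
    {"x":0,"y":0,"z":0,"rx":0,"ry":0,"rz":0,"hand":0.05}
  ],
  "force": 40
}}

```text
clock: 13.18
tcp_pos: [0.5104, 0.3759, 0.004]
tcp_rot: [-0.001, 0.816, 0.578, 0.001]
ft_force: [-0.8, -1.0, 8.8]
grip_width: 0.19
gripper_force: 40.8
```

>>> {"method": "carry_out", "body": {
  "commands": [
    {"x":0,"y":0,"z":-20,"rx":0,"ry":0,"rz":0,"hand":0.05},
    {"x":0,"y":0,"z":-55,"rx":0,"ry":0,"rz":0,"hand":0.05},
    {"x":0,"y":0,"z":-95,"rx":0,"ry":0,"rz":0,"hand":0.05},
    {"x":0,"y":0,"z":-135,"rx":0,"ry":0,"rz":0,"hand":0.05},
    {"x":0,"y":0,"z":-165,"rx":0,"ry":0,"rz":0,"hand":0.05}
  ]
}}

```text
clock: 13.6
tcp_pos: [0.5104, 0.3755, 0.1718]
tcp_rot: [-0.001, 0.816, 0.578, 0.001]
ft_force: [-0.2, 1.1, -0.2]
grip_width: 0.188
gripper_force: 39.8
```

```bash
python3 - <<'E'
from h import *
s=sensors.read_state(); print(s["clock"],s["q"].round(2),s["tcp_pos"].round(4),s["grip_width"],s["gripper_force"],s["ft_force"])
T=toolp(12,X[3],0); g=cp(-42,0,6)
print("floor",g); tgt=g+np.array([0,0,.06])
p,R=plan(tgt+[0,0,.05],T,dmax=190,amax=30)
plan(tgt,T,p,R)
E
```

```text
13.6 [-0.78  0.88  0.22  1.33 -0.21  0.95 -0.86] [0.5104 0.3755 0.1718] 0.18831317622042676 39.796650409698486 [-0.23553866  1.05619097 -0.18138843]
floor [ 0.54804524 -0.16104491  0.06435114]
x y z [-165.   71.   -1.] r [-4.   0.4 -4.6]
x y z [-169.   58.    2.] r [-4.   0.4 -4.5]
x y z [-174.    44.1    3.9] r [-3.9  0.5 -4.6]
x y z [ -0.  -10.3  48.9] r [-0. -0.  0.]
```

Folder gripped. Plan with 16° pitch into the lower compartment.

```bash
python3 - <<'E'
from h import *
T=toolp(16,X[3],0); n=RC[:,2]; g=cp(-44,0,6)
tgt=g+n*.075
p,R=plan(tgt+[0,0,.03],T,n=3)
p,R=plan(g+n*.050,T,p,R)
p,R=plan(g+n*.010,T,p,R)
E
```

```text
x y z [-167.   60.    3.] r [-5.3  0.6 -4.6]
x y z [-172.   47.    6.] r [-5.3  0.6 -4.5]
x y z [-174.4   31.8    7.8] r [-5.3  0.5 -4.6]
x y z [ 0.  -4.3 53.5] r [-0.  0.  0.]
x y z [ 0.1  6.2 39.6] r [-0.  0.  0.]
```

>>> {"method": "carry_out", "body": {
  "commands": [
    {"x":-25,"y":9,"z":0,"rx":-1,"ry":0.1,"rz":-0.9,"hand":0.05},
    {"x":-59,"y":21,"z":1,"rx":-2,"ry":0.2,"rz":-1.8,"hand":0.05},
    {"x":-95,"y":34,"z":2,"rx":-3.2,"ry":0.3,"rz":-2.7,"hand":0.05},
    {"x":-131,"y":47,"z":2,"rx":-4.2,"ry":0.5,"rz":-3.7,"hand":0.05},
    {"x":-167,"y":60,"z":3,"rx":-5.3,"ry":0.6,"rz":-4.6,"hand":0.05}
  ]
}}

```text
clock: 14.02
tcp_pos: [0.5109, 0.1963, 0.1654]
tcp_rot: [0.034, 0.791, 0.61, 0.032]
ft_force: [1.3, -0.1, 0.2]
grip_width: 0.193
gripper_force: 39.8
```

>>> {"method": "carry_out", "body": {
  "commands": [
    {"x":-34,"y":9,"z":1,"rx":-1,"ry":0.1,"rz":-0.9,"hand":0.05},
    {"x":-69,"y":19,"z":2,"rx":-2,"ry":0.2,"rz":-1.8,"hand":0.05},
    {"x":-103,"y":28,"z":4,"rx":-3.2,"ry":0.3,"rz":-2.7,"hand":0.05},
    {"x":-138,"y":38,"z":5,"rx":-4.2,"ry":0.5,"rz":-3.6,"hand":0.05},
    {"x":-172,"y":47,"z":6,"rx":-5.3,"ry":0.6,"rz":-4.5,"hand":0.05}
  ]
}}

```text
clock: 14.43
tcp_pos: [0.513, 0.0178, 0.1622]
tcp_rot: [0.069, 0.764, 0.639, 0.062]
ft_force: [1.4, -0.0, -0.4]
grip_width: 0.193
gripper_force: 39.8
```

>>> {"method": "carry_out", "body": {
  "commands": [
    {"x":-40,"y":7,"z":2,"rx":-1.2,"ry":0.1,"rz":-1,"hand":0.05},
    {"x":-80,"y":15,"z":4,"rx":-2.4,"ry":0.2,"rz":-2.1,"hand":0.05},
    {"x":-119,"y":22,"z":5,"rx":-3.6,"ry":0.3,"rz":-3.1,"hand":0.05},
    {"x":-155,"y":28,"z":7,"rx":-4.8,"ry":0.5,"rz":-4.1,"hand":0.05},
    {"x":-174,"y":32,"z":8,"rx":-5.3,"ry":0.5,"rz":-4.6,"hand":0.05}
  ]
}}

```text
clock: 14.85
tcp_pos: [0.5136, -0.1621, 0.1588]
tcp_rot: [0.105, 0.735, 0.664, 0.091]
ft_force: [0.2, -0.6, -0.1]
grip_width: 0.196
gripper_force: 39.8
```

```bash
python3 - <<'E'
from h import *
read_camera("wrist"); s=sensors.read_state(); print(s["clock"],s["q"].round(2),incase(s),s["grip_width"],s["gripper_force"])
im=read_camera("wrist")[:,:,::-1];cv2.imwrite("pics/w8.png",im)
T=toolp(16,X[3],0); n=RC[:,2]; g=cp(-44,0,6)
p,R=plan(g+n*.045,T); plan(g+n*.010,T,p,R)
E
```

```text
14.9 [ 0.33  0.68 -0.09  2.01  0.12  0.18  0.05] (array([-33. ,  -7.4, 105.9]), array([ 9.03, -0.44,  0.17])) 0.19417693950040105 39.800881147384644
x y z [ 4.6 -2.2 55.9] r [-0.1  0.3 -0.2]
x y z [ 0.   5.4 34.6] r [ 0.  0. -0.]
```

The 7 mm sideways error is settling overshoot, so I'll use the planned increments from the commanded pose.

>>> {"method": "carry_out", "body": {
  "commands": [
    {"x":0,"y":0,"z":0,"rx":0,"ry":0,"rz":0,"hand":0.05},
    {"x":0,"y":0,"z":0,"rx":0,"ry":0,"rz":0,"hand":0.05},
    {"x":0,"y":-1,"z":18,"rx":0,"ry":0,"rz":0,"hand":0.05},
    {"x":0,"y":-3,"z":36,"rx":0,"ry":0,"rz":0,"hand":0.05},
    {"x":0,"y":-4,"z":52,"rx":0,"ry":0,"rz":0,"hand":0.05}
  ]
}}

```text
clock: 15.37
tcp_pos: [0.5253, -0.1571, 0.1066]
tcp_rot: [0.103, 0.733, 0.666, 0.092]
ft_force: [-1.0, 0.6, 0.6]
grip_width: 0.19
gripper_force: 39.8
```

```bash
python3 - <<'E'
from h import *
read_camera("top");read_camera("top"); s=sensors.read_state(); print(s["clock"],s["q"].round(2),incase(s),s["ft_force"].round(1))
T=toolp(16,X[3],0); n=RC[:,2]; g=cp(-44,0,6)
p,R=plan(g+n*.010,T)
E
```

```text
15.4667 [ 0.29  0.79 -0.07  2.02  0.12  0.06  0.04] (array([-46. ,   1.7,  53.3]), array([ 9.29, -0.06, -0.19])) [-0.8  0.8  0. ]
x y z [-1.7  8.  36.5] r [-0.3  0.1  0.2]
```

```bash
python3 - <<'E'
from h import *
T=toolp(10,X[3],0); n=RC[:,2]; g=cp(-47,0,6)
p,R=plan(g+n*.014,T)
E
```

```text
x y z [-1.7  4.4 33. ] r [5.7 0.1 0.2]
```

>>> {"method": "carry_out", "body": {
  "commands": [
    {"x":0,"y":1,"z":6,"rx":2,"ry":0,"rz":0,"hand":0.05},
    {"x":-1,"y":2,"z":13,"rx":4,"ry":0,"rz":0,"hand":0.05},
    {"x":-1,"y":3,"z":21,"rx":5.7,"ry":0,"rz":0.2,"hand":0.05},
    {"x":-1.7,"y":4,"z":28,"rx":5.7,"ry":0,"rz":0.2,"hand":0.05},
    {"x":-1.7,"y":4.4,"z":33,"rx":5.7,"ry":0,"rz":0.2,"hand":0.05}
  ]
}}

```text
clock: 15.88
tcp_pos: [0.5383, -0.1613, 0.0768]
tcp_rot: [0.067, 0.739, 0.668, 0.059]
ft_force: [-0.4, 0.1, -0.7]
grip_width: 0.195
gripper_force: 39.8
```

```bash
python3 - <<'E'
from h import *
s=sensors.read_state(); print(s["clock"],s["q"].round(2),incase(s),s["ft_force"].round(1),s["wrist_torque"].round(2),s["grip_width"])
T=toolp(10,X[3],0); n=RC[:,2]; g=cp(-47,0,6)
p,R=plan(g+n*.009,T)
E
```

```text
15.8833 [ 0.28  0.87 -0.06  1.89  0.12  0.21  0.03] (array([-45.5,  -1.2,  21.4]), array([14.77, -0.15,  0.08])) [-0.4  0.1 -0.7] [-0.04  0.21 -0.05] 0.19491429344406294
x y z [1.2 0.2 6.5] r [ 0.2  0.1 -0.1]
```

>>> {"method": "carry_out", "body": {
  "commands": [
    {"x":0.5,"y":0,"z":2,"rx":-2,"ry":0,"rz":0,"hand":0.05},
    {"x":0.5,"y":0,"z":3.5,"rx":-4,"ry":0,"rz":0,"hand":0.05},
    {"x":0.5,"y":0,"z":5,"rx":-4,"ry":0,"rz":0,"hand":0.05},
    {"x":0.5,"y":0,"z":6,"rx":-4,"ry":0,"rz":0,"hand":0.05}
  ]
}}

```text
clock: 16.22
tcp_pos: [0.5386, -0.1612, 0.0708]
tcp_rot: [0.092, 0.736, 0.665, 0.082]
ft_force: [-0.0, -0.0, -0.8]
grip_width: 0.191
gripper_force: 39.8
```

>>> {"method": "carry_out", "body": {
  "commands": [
    {"x":0,"y":0,"z":1,"rx":0,"ry":0,"rz":0,"hand":0.05},
    {"x":0,"y":0,"z":2,"rx":0,"ry":0,"rz":0,"hand":0.05}
  ]
}}

```text
clock: 16.38
tcp_pos: [0.5397, -0.1615, 0.0689]
tcp_rot: [0.092, 0.736, 0.665, 0.082]
ft_force: [0.2, 0.4, -0.1]
grip_width: 0.195
gripper_force: 39.8
```

```bash
python3 - <<'E'
from h import *
s=sensors.read_state(); print(s["clock"],s["q"].round(2),incase(s),s["ft_force"].round(1),s["wrist_torque"].round(2),s["grip_width"])
E
```

```text
16.3833 [ 0.28  0.88 -0.06  1.96  0.12  0.06  0.03] (array([-47.6,  -1.3,  13.6]), array([10.85, -0.16,  0.12])) [ 0.2  0.4 -0.1] [ 0.06  0.26 -0.03] 0.19548069590711178
```

>>> {"method": "carry_out", "body": {
  "commands": [
    {"x":0,"y":0,"z":1,"rx":0,"ry":0,"rz":0,"hand":0.05},
    {"x":0,"y":0,"z":2,"rx":0,"ry":0,"rz":0,"hand":0.05}
  ]
}}

```text
clock: 16.55
tcp_pos: [0.54, -0.1616, 0.0667]
tcp_rot: [0.092, 0.737, 0.665, 0.082]
ft_force: [-0.6, 0.3, -0.3]
grip_width: 0.194
gripper_force: 39.8
```

>>> {"method": "carry_out", "body": {
  "commands": [
    {"x":0,"y":0,"z":1,"rx":0,"ry":0,"rz":0,"hand":0.05},
    {"x":0,"y":0,"z":1.5,"rx":0,"ry":0,"rz":0,"hand":0.05}
  ]
}}

```text
clock: 16.72
tcp_pos: [0.5403, -0.1616, 0.0652]
tcp_rot: [0.092, 0.737, 0.665, 0.082]
ft_force: [-0.1, 0.0, -0.9]
grip_width: 0.194
gripper_force: 39.8
```

>>> {"method": "carry_out", "body": {
  "commands": [
    {"x":0,"y":0,"z":1,"rx":0,"ry":0,"rz":0,"hand":0.05},
    {"x":0,"y":0,"z":1,"rx":0,"ry":0,"rz":0,"hand":0.35},
    {"x":0,"y":0,"z":1,"rx":0,"ry":0,"rz":0,"hand":0.35},
    {"x":0,"y":0,"z":1,"rx":0,"ry":0,"rz":0,"hand":0.35},
    {"x":0,"y":0,"z":1,"rx":0,"ry":0,"rz":0,"hand":0.35}
  ]
}}

```text
clock: 17.13
tcp_pos: [0.5405, -0.1617, 0.0644]
tcp_rot: [0.092, 0.737, 0.665, 0.082]
ft_force: [0.1, 0.4, -0.5]
grip_width: 0.351
gripper_force: 0.0
```

>>> {"method": "carry_out", "body": {
  "commands": [
    {"x":0,"y":-1,"z":-8,"rx":0,"ry":0,"rz":0,"hand":0.35},
    {"x":0,"y":-3,"z":-20,"rx":0,"ry":0,"rz":0,"hand":0.35},
    {"x":0,"y":-7,"z":-45,"rx":0,"ry":0,"rz":0,"hand":0.35},
    {"x":0,"y":-12,"z":-75,"rx":0,"ry":0,"rz":0,"hand":0.35},
    {"x":0,"y":-16,"z":-100,"rx":0,"ry":0,"rz":0,"hand":0.35}
  ]
}}

```text
clock: 17.55
tcp_pos: [0.4997, -0.1572, 0.1591]
tcp_rot: [0.092, 0.736, 0.665, 0.082]
ft_force: [0.2, 0.1, 0.5]
grip_width: 0.351
gripper_force: 0.0
```

```bash
python3 - <<'E'
from h import *
read_camera("wrist");read_camera("wrist"); s=sensors.read_state(); im=read_camera("wrist")[:,:,::-1]; cv2.imwrite("pics/w9.png",im); C=cam("wrist",s)
print(s["clock"],s["q"].round(2),s["tcp_pos"].round(4),s["grip_width"])
b,g,r=[im[:,:,i].astype(int) for i in range(3)]; m=(b>115)&(r-b<70)
n,l,st,ce=cv2.connectedComponentsWithStats(m.astype(np.uint8))
# ray -> case plane z=16 (folder top)
K,R,t=C
def onplane(uv,zc):
    d=np.c_[uv,np.ones(len(uv))]@np.linalg.inv(K).T@R; o=-R.T@t; nn=RC[:,2]; k=(zc/1000-nn@(o-X[:3]))/(d@nn); return ((o+d*k[:,None])-X[:3])@RC*1000
for k in range(1,n):
    if st[k,4]>300:
        ys,xs=np.where(l==k); P=onplane(np.c_[xs,ys].astype(float),16)[:,:2].astype(np.float32); print(st[k],[np.round(a,1) for a in cv2.minAreaRect(P)])
# spatula from wrist/top
T=toolp(0,np.radians(61)-np.pi/2,0)
d=Ro.from_euler('z',61,degrees=True).apply([1,0,0]); c=np.array([.4674,-.4176,0])  # handle centre ~ x=-23
print(d); plan(c+d*.008+[0,0,.1],T,n=3)
E
```

```text
17.65 [ 0.32  0.67 -0.09  2.02  0.12  0.21  0.04] [ 0.5004 -0.1578  0.161 ] 0.34809338191116657
[ 107    0   40   32 1001] [array([-179.2,  142.9]), array([20.7, 30.3]), np.float64(75.1)]
[  266   118   100   163 14118] [array([-39.5,   2.8]), array([ 73.2, 131.5]), np.float64(0.2)]
[  363   119   124   172 16921] [array([39.6,  3. ]), array([ 71.1, 130.9]), np.float64(0.1)]
[253 342  26  29 465] [array([ -81.3, -154.4]), array([39.1, 16.7]), np.float64(70.4)]
[0.48480962 0.87461971 0.        ]
x y z [-85.  -6.  19.] r [ 4.7 -0.9  7.7]
x y z [-84.   7.  20.] r [ 4.7 -0.9  7.7]
x y z [-82.6  19.8  21.1] r [ 4.7 -1.   7.6]
```

```bash
python3 - <<'E'
from h import *
s=sensors.read_state(); C=cam("wrist",s); im=cv2.imread("pics/w9.png")
for y in(-55,-30,0,30,55):
    P=[cp(x,y,16) for x in range(-80,0,4)]; uv=proj(C,P).round().astype(int); print(y,[f"{im[v,u].sum()//3}/{int(im[v,u,2])-int(im[v,u,0])}" for u,v in uv])
E
```

```text
-55 ['107/70', '154/43', '130/-86', '128/-85', '127/-85', '127/-85', '233/18', '233/18', '234/16', '233/18', '127/-86', '59/3', '61/2', '105/5', '105/5', '59/-1', '58/-2', '57/-3', '91/-57', '91/-58']
-30 ['109/68', '149/73', '129/-84', '129/-85', '130/-85', '99/-49', '233/19', '234/17', '234/15', '235/14', '128/-74', '129/-89', '128/-91', '128/-92', '126/-91', '125/-93', '127/-94', '114/-84', '94/-61', '92/-61']
0 ['104/63', '147/14', '128/-83', '129/-84', '129/-85', '119/-73', '181/41', '234/16', '235/14', '235/12', '129/-84', '129/-90', '130/-92', '130/-94', '128/-92', '129/-97', '128/-97', '94/-61', '94/-61', '92/-57']
30 ['90/50', '117/35', '129/-85', '129/-85', '129/-84', '100/-47', '230/24', '234/16', '187/41', '236/11', '128/-74', '130/-90', '129/-90', '129/-90', '130/-93', '128/-92', '128/-94', '95/-59', '94/-59', '91/-52']
55 ['108/71', '151/61', '130/-78', '130/-79', '131/-79', '131/-80', '229/26', '234/15', '235/13', '236/10', '132/-83', '129/-81', '130/-81', '129/-83', '128/-85', '129/-85', '128/-85', '97/-49', '97/-49', '95/-49']
```

Folder lies across the lower compartment at case x −58…−41, all along its length. Now the spatula.

>>> {"method": "carry_out", "body": {
  "commands": [
    {"x":-15,"y":-1,"z":3,"rx":0.9,"ry":-0.2,"rz":1.5,"hand":0.5},
    {"x":-32,"y":-2,"z":7,"rx":1.9,"ry":-0.4,"rz":3,"hand":0.5},
    {"x":-50,"y":-4,"z":11,"rx":2.8,"ry":-0.5,"rz":4.6,"hand":0.5},
    {"x":-68,"y":-5,"z":15,"rx":3.8,"ry":-0.7,"rz":6.2,"hand":0.5},
    {"x":-85,"y":-6,"z":19,"rx":4.7,"ry":-0.9,"rz":7.7,"hand":0.5}
  ]
}}

```text
clock: 18.12
tcp_pos: [0.4905, -0.2428, 0.1368]
tcp_rot: [0.061, 0.784, 0.616, 0.054]
ft_force: [0.1, 0.0, -0.5]
grip_width: 0.501
gripper_force: 0.0
```

>>> {"method": "carry_out", "body": {
  "commands": [
    {"x":-17,"y":1,"z":4,"rx":0.9,"ry":-0.2,"rz":1.5,"hand":0.5},
    {"x":-34,"y":3,"z":8,"rx":1.9,"ry":-0.4,"rz":3,"hand":0.5},
    {"x":-50,"y":4,"z":12,"rx":2.8,"ry":-0.5,"rz":4.6,"hand":0.5},
    {"x":-67,"y":6,"z":16,"rx":3.8,"ry":-0.7,"rz":6.2,"hand":0.5},
    {"x":-84,"y":7,"z":20,"rx":4.7,"ry":-0.9,"rz":7.7,"hand":0.5}
  ]
}}

```text
clock: 18.53
tcp_pos: [0.4809, -0.3264, 0.1173]
tcp_rot: [0.029, 0.826, 0.563, 0.027]
ft_force: [0.2, 1.7, 0.4]
grip_width: 0.496
gripper_force: 0.0
```

>>> {"method": "carry_out", "body": {
  "commands": [
    {"x":-22,"y":5,"z":6,"rx":1.2,"ry":-0.2,"rz":2,"hand":0.5},
    {"x":-44,"y":10,"z":11,"rx":2.5,"ry":-0.5,"rz":4,"hand":0.5},
    {"x":-66,"y":16,"z":17,"rx":3.7,"ry":-0.8,"rz":6,"hand":0.5},
    {"x":-83,"y":20,"z":21,"rx":4.7,"ry":-1,"rz":7.6,"hand":0.5},
    {"x":-83,"y":20,"z":21,"rx":4.7,"ry":-1,"rz":7.6,"hand":0.5}
  ]
}}

```text
clock: 18.95
tcp_pos: [0.4697, -0.4137, 0.096]
tcp_rot: [-0.001, 0.863, 0.506, -0.003]
ft_force: [-0.7, 1.0, 0.4]
grip_width: 0.5
gripper_force: 0.0
```

```bash
python3 - <<'E'
from h import *
read_camera("wrist");read_camera("wrist"); s=sensors.read_state(); im=read_camera("wrist")[:,:,::-1]; cv2.imwrite("pics/w10.png",im); C=cam("wrist",s)
print(s["clock"],s["q"].round(2),s["tcp_pos"].round(4))
b,g,r=[im[:,:,i].astype(int) for i in range(3)]
print(proj(C,[[.4674,-.4176,.012],[.497,-.366,.004]]).round())
for nm,m,z in(("blade",(b>100)&(abs(r-b)<40),.004),("handle",(r<55)&(abs(r-b)<20),.012)):
    n,l,st,ce=cv2.connectedComponentsWithStats(m.astype(np.uint8))
    for k in range(1,n):
        if st[k,4]>200 and st[k,0]>0:
            ys,xs=np.where(l==k); P=onz(C,np.c_[xs,ys],z)[:,:2].astype(np.float32)*1000; print(nm,st[k],[np.round(a,1) for a in cv2.minAreaRect(P)])
E
```

```text
19.05 [ 0.69  0.95 -0.05  1.42  0.07  0.77  0.11] [ 0.4708 -0.4106  0.0968]
[[285. 223.]
 [286. 144.]]
blade [ 485   87   75   85 2618] [array([ 648.3, -437.1]), array([59.3, 43.7]), np.float64(56.7)]
blade [ 271  113   29   66 1744] [array([ 495.4, -367. ]), array([47.6, 20.5]), np.float64(61.1)]
handle [    1   314   559   106 34920] [array([ 392.7, -540.7]), array([121.3, 544.4]), np.float64(61.3)]
```

```bash
python3 - <<'E'
from h import *
p,R=plan([.4708,-.4115,.005],toolp(0,np.radians(61.1)-np.pi/2,0),n=1)
p=p+R.apply([0,0,-.165]); T=toolp(20,X[3],0); n=RC[:,2]; g=cp(40,-15,6)
print("slot",g)
p,R=plan(g+n*.085,T,p,R,n=2)
p,R=plan(g+n*.035,T,p,R)
E
```

```text
x y z [-1.4  0.7 92.3] r [-0.2  0.  -0. ]
slot [ 0.62051665 -0.18331479  0.09900584]
x y z [129.  -6.  -3.] r [ -9.9   2.  -11.5]
x y z [127.5  19.7   2.5] r [ -9.8   2.1 -11.5]
x y z [-0.   4.4 49.8] r [-0.  0.  0.]
```

>>> {"method": "carry_out", "body": {
  "commands": [
    {"x":0,"y":0,"z":25,"rx":0,"ry":0,"rz":0,"hand":0.5},
    {"x":-1,"y":0,"z":50,"rx":0,"ry":0,"rz":0,"hand":0.5},
    {"x":-1,"y":1,"z":75,"rx":-0.2,"ry":0,"rz":0,"hand":0.5},
    {"x":-1.4,"y":0.7,"z":87,"rx":-0.2,"ry":0,"rz":0,"hand":0.5},
    {"x":-1.4,"y":0.7,"z":92,"rx":-0.2,"ry":0,"rz":0,"hand":0.5}
  ]
}}

```text
clock: 19.52
tcp_pos: [0.4705, -0.4111, 0.0044]
tcp_rot: [-0.0, 0.861, 0.508, -0.0]
ft_force: [0.2, -1.0, 1.4]
grip_width: 0.498
gripper_force: 0.0
```

>>> {"method": "carry_out", "body": {
  "commands": [
    {"x":0,"y":0,"z":0,"rx":0,"ry":0,"rz":0,"hand":0.03},
    {"x":0,"y":0,"z":0,"rx":0,"ry":0,"rz":0,"hand":0.03},
    {"x":0,"y":0,"z":0,"rx":0,"ry":0,"rz":0,"hand":0.03},
    {"x":0,"y":0,"z":0,"rx":0,"ry":0,"rz":0,"hand":0.03},
    {"x":0,"y":0,"z":0,"rx":0,"ry":0,"rz":0,"hand":0.03}
  ],
  "force": 50
}}

```text
clock: 19.93
tcp_pos: [0.4715, -0.4126, 0.0075]
tcp_rot: [0.002, 0.861, 0.508, 0.0]
ft_force: [-1.1, 1.8, 8.5]
grip_width: 0.14
gripper_force: 49.7
```

>>> {"method": "carry_out", "body": {
  "commands": [
    {"x":0,"y":0,"z":-20,"rx":0,"ry":0,"rz":0,"hand":0.03},
    {"x":0,"y":0,"z":-55,"rx":0,"ry":0,"rz":0,"hand":0.03},
    {"x":0,"y":0,"z":-95,"rx":0,"ry":0,"rz":0,"hand":0.03},
    {"x":0,"y":0,"z":-135,"rx":0,"ry":0,"rz":0,"hand":0.03},
    {"x":0,"y":0,"z":-165,"rx":0,"ry":0,"rz":0,"hand":0.03}
  ]
}}

```text
clock: 20.35
tcp_pos: [0.4711, -0.4123, 0.1752]
tcp_rot: [0.003, 0.861, 0.508, 0.0]
ft_force: [1.1, -0.1, -0.0]
grip_width: 0.141
gripper_force: 48.9
```

>>> {"method": "carry_out", "body": {
  "commands": [
    {"x":20,"y":-1,"z":-4,"rx":-1.5,"ry":0.3,"rz":-1.8,"hand":0.03},
    {"x":46,"y":-2,"z":-8,"rx":-3.5,"ry":0.7,"rz":-4.1,"hand":0.03},
    {"x":74,"y":-3,"z":-12,"rx":-5.7,"ry":1.1,"rz":-6.6,"hand":0.03},
    {"x":101,"y":-5,"z":-15,"rx":-7.8,"ry":1.6,"rz":-9,"hand":0.03},
    {"x":129,"y":-6,"z":-18,"rx":-9.9,"ry":2,"rz":-11.5,"hand":0.03}
  ]
}}

```text
clock: 20.77
tcp_pos: [0.5283, -0.2951, 0.1901]
tcp_rot: [0.068, 0.802, 0.59, 0.059]
ft_force: [1.2, -1.4, -1.0]
grip_width: 0.137
gripper_force: 49.0
```

>>> {"method": "carry_out", "body": {
  "commands": [
    {"x":28,"y":4,"z":0,"rx":-2.2,"ry":0.5,"rz":-2.5,"hand":0.03},
    {"x":57,"y":9,"z":1,"rx":-4.4,"ry":0.9,"rz":-5.1,"hand":0.03},
    {"x":86,"y":13,"z":1,"rx":-6.6,"ry":1.4,"rz":-7.7,"hand":0.03},
    {"x":112,"y":17,"z":2,"rx":-8.6,"ry":1.8,"rz":-10.1,"hand":0.03},
    {"x":127.5,"y":19.7,"z":2.5,"rx":-9.8,"ry":2.1,"rz":-11.5,"hand":0.03}
  ]
}}

```text
clock: 21.18
tcp_pos: [0.5858, -0.1774, 0.1929]
tcp_rot: [0.13, 0.728, 0.663, 0.118]
ft_force: [-0.7, 0.7, -1.2]
grip_width: 0.136
gripper_force: 49.0
```

```bash
python3 - <<'E'
from h import *
for i in range(3): read_camera("wrist")
s=sensors.read_state(); print(s["clock"],s["q"].round(2),incase(s),s["grip_width"],np.abs(s["qd"]).max())
T=toolp(20,X[3],0); n=RC[:,2]; g=cp(40,-15,6)
p,R=plan(g+n*.040,T,n=1); plan(g+n*.014,T,p,R)
E
```

```text
21.3333 [ 0.35  0.69 -0.14  1.8   0.12  0.31  0.06] (array([ 47.3, -14.8, 105.9]), array([ 4.94, -0.05, -0.08])) 0.13931227043915975 0.03399592578484179
x y z [-0.1 -2.1 60.3] r [0.1 0.1 0.1]
x y z [-0.1  2.3 25.9] r [-0. -0. -0.]
```

>>> {"method": "carry_out", "body": {
  "commands": [
    {"x":0,"y":0,"z":15,"rx":0,"ry":0,"rz":0,"hand":0.03},
    {"x":0,"y":-1,"z":30,"rx":0,"ry":0,"rz":0,"hand":0.03},
    {"x":0,"y":-2,"z":45,"rx":0,"ry":0,"rz":0,"hand":0.03},
    {"x":0,"y":-2,"z":57,"rx":0,"ry":0,"rz":0,"hand":0.03},
    {"x":0,"y":-2,"z":60,"rx":0,"ry":0,"rz":0,"hand":0.03}
  ]
}}

```text
clock: 21.75
tcp_pos: [0.6032, -0.183, 0.1333]
tcp_rot: [0.129, 0.73, 0.661, 0.116]
ft_force: [0.1, -1.2, -1.2]
grip_width: 0.143
gripper_force: 49.0
```

>>> {"method": "carry_out", "body": {
  "commands": [
    {"x":0,"y":0.5,"z":5,"rx":0,"ry":0,"rz":0,"hand":0.03},
    {"x":0,"y":1,"z":10,"rx":0,"ry":0,"rz":0,"hand":0.03},
    {"x":0,"y":1.5,"z":15,"rx":0,"ry":0,"rz":0,"hand":0.03},
    {"x":0,"y":2,"z":19,"rx":0,"ry":0,"rz":0,"hand":0.03},
    {"x":0,"y":2,"z":22,"rx":0,"ry":0,"rz":0,"hand":0.03}
  ]
}}

```text
clock: 22.17
tcp_pos: [0.613, -0.1833, 0.1146]
tcp_rot: [0.129, 0.73, 0.661, 0.116]
ft_force: [-0.9, 0.2, -1.2]
grip_width: 0.142
gripper_force: 49.0
```

>>> {"method": "carry_out", "body": {
  "commands": [
    {"x":0,"y":0,"z":2,"rx":0,"ry":0,"rz":0,"hand":0.03},
    {"x":0,"y":0,"z":4,"rx":0,"ry":0,"rz":0,"hand":0.03},
    {"x":0,"y":0,"z":6,"rx":0,"ry":0,"rz":0,"hand":0.03}
  ]
}}

```text
clock: 22.42
tcp_pos: [0.6149, -0.1835, 0.1091]
tcp_rot: [0.129, 0.73, 0.661, 0.116]
ft_force: [-0.7, -0.4, -0.2]
grip_width: 0.138
gripper_force: 49.0
```

```bash
python3 - <<'E'
from h import *
s=sensors.read_state(); print(s["clock"],s["q"].round(2),incase(s),s["ft_force"].round(1),s["grip_width"])
E
```

```text
22.4167 [ 0.32  0.86 -0.1   1.77  0.13  0.17  0.05] (array([ 39.2, -15.7,  17.5]), array([ 4.98, -0.07, -0.  ])) [-0.7 -0.4 -0.2] 0.13839832503476443
```

>>> {"method": "carry_out", "body": {
  "commands": [
    {"x":0,"y":0,"z":1.5,"rx":0,"ry":0,"rz":0,"hand":0.03},
    {"x":0,"y":0,"z":3,"rx":0,"ry":0,"rz":0,"hand":0.03},
    {"x":0,"y":0,"z":3,"rx":0,"ry":0,"rz":0,"hand":0.03}
  ]
}}

```text
clock: 22.67
tcp_pos: [0.6158, -0.1836, 0.1061]
tcp_rot: [0.129, 0.73, 0.661, 0.116]
ft_force: [0.4, -0.1, -0.3]
grip_width: 0.137
gripper_force: 49.0
```

>>> {"method": "carry_out", "body": {
  "commands": [
    {"x":0,"y":0,"z":1,"rx":0,"ry":0,"rz":0,"hand":0.03},
    {"x":0,"y":0,"z":2,"rx":0,"ry":0,"rz":0,"hand":0.03},
    {"x":0,"y":0,"z":2,"rx":0,"ry":0,"rz":0,"hand":0.03}
  ]
}}

```text
clock: 22.92
tcp_pos: [0.6165, -0.1836, 0.1043]
tcp_rot: [0.129, 0.73, 0.661, 0.116]
ft_force: [-0.1, 1.0, -0.1]
grip_width: 0.14
gripper_force: 49.0
```

>>> {"method": "carry_out", "body": {
  "commands": [
    {"x":0,"y":0,"z":1,"rx":0,"ry":0,"rz":0,"hand":0.03},
    {"x":0,"y":0,"z":1.5,"rx":0,"ry":0,"rz":0,"hand":0.03},
    {"x":0,"y":0,"z":1.5,"rx":0,"ry":0,"rz":0,"hand":0.32},
    {"x":0,"y":0,"z":1.5,"rx":0,"ry":0,"rz":0,"hand":0.32},
    {"x":0,"y":0,"z":1.5,"rx":0,"ry":0,"rz":0,"hand":0.32}
  ]
}}

```text
clock: 23.33
tcp_pos: [0.6171, -0.1837, 0.103]
tcp_rot: [0.129, 0.73, 0.661, 0.116]
ft_force: [-0.4, 0.1, 0.0]
grip_width: 0.32
gripper_force: 0.0
```

>>> {"method": "carry_out", "body": {
  "commands": [
    {"x":0,"y":0,"z":0,"rx":0,"ry":0,"rz":0,"hand":0.32},
    {"x":0,"y":-1,"z":-10,"rx":0,"ry":0,"rz":0,"hand":0.32},
    {"x":0,"y":-3,"z":-35,"rx":0,"ry":0,"rz":0,"hand":0.32},
    {"x":0,"y":-6,"z":-70,"rx":0,"ry":0,"rz":0,"hand":0.32},
    {"x":0,"y":-10,"z":-105,"rx":0,"ry":0,"rz":0,"hand":0.32}
  ]
}}

```text
clock: 23.75
tcp_pos: [0.5708, -0.1788, 0.1994]
tcp_rot: [0.129, 0.73, 0.661, 0.116]
ft_force: [0.1, -0.4, 1.2]
grip_width: 0.319
gripper_force: 0.0
```

>>> {"method": "carry_out", "body": {
  "commands": [
    {"x":0,"y":-15,"z":-5,"rx":2,"ry":0,"rz":0,"hand":0.32},
    {"x":0,"y":-45,"z":-10,"rx":4,"ry":0,"rz":0,"hand":0.32},
    {"x":0,"y":-75,"z":-15,"rx":6,"ry":0,"rz":0,"hand":0.32},
    {"x":0,"y":-95,"z":-18,"rx":8,"ry":0,"rz":0,"hand":0.32},
    {"x":0,"y":-95,"z":-18,"rx":8,"ry":0,"rz":0,"hand":0.32}
  ]
}}

```text
clock: 24.17
tcp_pos: [0.4741, -0.1695, 0.183]
tcp_rot: [0.077, 0.738, 0.667, 0.069]
ft_force: [-0.5, 0.6, 0.4]
grip_width: 0.317
gripper_force: 0.0
```

```bash
python3 - <<'E'
from h import *
for i in range(2): read_camera("wrist")
s=sensors.read_state(); w=read_camera("wrist")[:,:,::-1]; C=cam("wrist",s); T=read_camera("top")[:,:,::-1]; S=read_camera("side")[:,:,::-1]
cv2.imwrite("pics/wE.png",w);cv2.imwrite("pics/tE.png",T);cv2.imwrite("pics/sE.png",S)
print(s["clock"],s["q"].round(2),incase(s))
uv=proj(C,[cp(*a) for a in((-88,-84,36),(-88,84,36),(88,84,52),(88,-84,52))]); a,b=np.clip(uv.min(0)-12,0,None).astype(int),(uv.max(0)+12).astype(int); print(a,b)
wc=cv2.resize(w[a[1]:b[1],a[0]:b[0]],(400,400)); t=cv2.resize(T[125:305,85:285],(400,360)); sd=cv2.resize(S[225:345,150:290],(400,200) ) 
L=np.vstack([wc,cv2.resize(T[150:290,285:445],(400,200))]); Rr=np.vstack([t,cv2.resize(S[220:340,150:290],(400,240))])
cv2.imwrite("pics/fin.png",np.hstack([L,Rr]))
E
```

```text
24.2667 [ 0.38  0.62 -0.13  2.01  0.13  0.31  0.07] (array([-54.8, -15.7, 143.3]), array([12.91, -0.08,  0.  ]))
[260  57] [568 324]
```

View pics/fin.png

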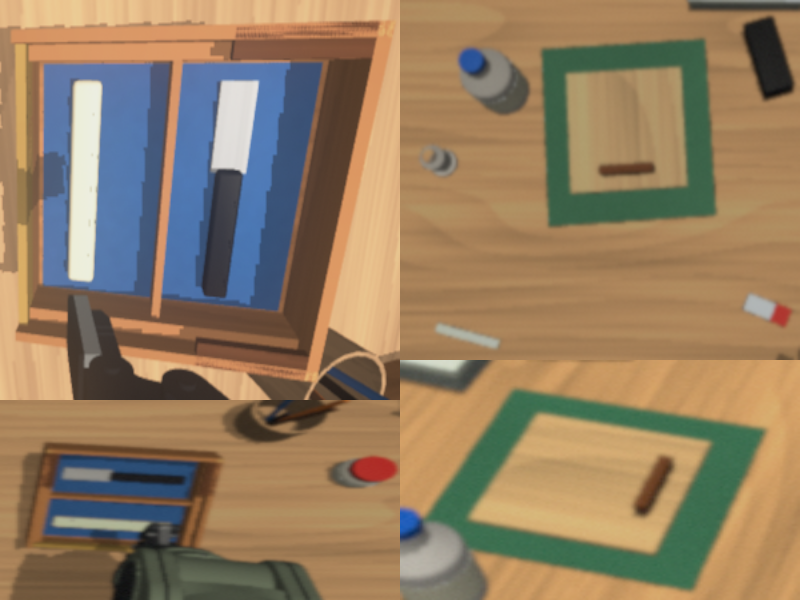

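The final composite shows the folder in the lower compartment (85,180), the spatula in the upper one (228,190), and the lid flat, handle up, centred on the mat (628,130). Bystanders look undisturbed, and the gripper is clear.

```bash
python3 -c "
from bench import arm; print(arm.close_job())"
```

```text
the job is handed in; nothing more can be done
None
```

I handed the job in at about 24 s: the lid lies flat, handle up, centred on the mat, the bone folder is in the lower compartment and the spatula in the upper one, and the final pictures show both flat with nothing else disturbed.

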